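Strip the cooling stack off a power module and set out its parts

TASK

The screws of this fan-cooled power module are already out, so take it apart from the top down, one part at a time, and set each straight down flat and square on its own place: the fan in the pocket of the fan test stand, the air duct in the wire wash basket, the heat sink on the bed of the vise between its soft jaws, and the power board in the board test fixture. All parts stay right side up. Leave the loupe and the round tin where they are.

Things in the scene. Friction and masses are not known exactly. Their poses are not given: they have to be found in the camera images.
- fan: Square black cooling fan, 40 x 40 mm, 20 mm high, round hub; top of the stack. Origin: centre of its underside; x, y square to its sides. About 0.05 kg. Any quarter turn is right. In the stack the four parts' centres and x axes are in line (to about 5 mm and 0.1 rad).
- duct: Grey plastic air duct under the fan: skirt 62 mm (x) x 46 mm (y), 14 mm high, with a 42 x 42 mm square collar above it to 22 mm total height. Origin: centre of its underside; x along its length. Grip it across its 46 mm skirt (between 0 and 14 mm above its underside) or across the 42 mm collar. About 0.04 kg.
- heatsink: Bare aluminium heat sink under the duct, 80 mm (x) x 50 mm (y) x 26 mm high: 5 mm base, nine upright fins that run along x, fins up. Origin: centre of its underside; x along its length. Grip it across its 50 mm width. About 0.13 kg.
- board: Power board, bottom of the stack: black carrier 118 mm (x) x 58 mm (y) x 16 mm, green circuit board on it; end parts up to 30 mm high; the heat sink rests 24 mm above its underside. Origin: centre of its underside. Grip across 58 mm, mid-length. About 0.10 kg. It stands 12 mm above the bench on an aluminium block (8 mm high beside its long sides) between end stops.
- fan_stand: Fixed grey fan test stand with a round grille and, at its -x end, a lower part with a dark window and a knob. Origin: on the bench under the centre of its square pocket. The pocket is 52 x 52 mm and its floor (two rubber strips) 34 mm above the bench; walls 10 mm above the floor at the x ends, lips 4 mm above the floor along the y sides. The fan's sides shall be square to its x axis.
- basket: Fixed low basket of steel wire on a flat black drip tray, with two bail handles folded out at its ends. Origin: on the bench under its centre; x along its length. Inside 76 mm (x) x 60 mm (y), floor 10 mm above the bench, rim 18 mm above the bench all round. The duct stands in it lengthwise.
- vise: Fixed low vise with a steel bed and two black rubber-faced jaws 92 mm apart (they do not move); screw with a cross bar at its -x end. Origin: on the bench under the centre of the bed; x from jaw to jaw. Bed 46 mm wide (y), 24 mm above the bench, open along both sides; jaw tops 42 mm above the bench. The heat sink lies on it lengthwise between the jaws, fins up.
- fixture: Fixed white board test fixture with rows of small spring probes (no resistance). Origin: on the bench under its centre; x along its length. Pocket 132 mm (x) x 70 mm (y); the board rests lengthwise, either way round, on two bars 26 mm above the bench. End walls 10 mm above that; 6 mm side posts at the corners only, so the middle of the long sides is open (19 mm high there).
- loupe: Bystander: loose black bench loupe, 44 mm across, 34 mm high. Origin: centre of its underside.
- screw_tin: Bystander: loose round pale tin with a lid, 51 mm across, 24 mm high. Origin: centre of its underside.
Mind the look-alikes: they are no part of the job. What is shaped like the duct but green is not meant.

How it is judged:
By the outcome, as a careful person would: the job done as asked, in the order asked, and still so for the second after the job is handed in, with the robot touching nothing.
It also fails if it takes over 102 s, if anything falls off the work surface, if the arm or the gripper's body presses on something with over 40 N, if the wrist force passes 120 N, or if a joint passes its speed limit or range.

ROBOT

A 6-joint arm with a two-finger parallel gripper is mounted at the origin on a cart in front of the work surface, level with it; the furniture and walls round the work are solid. World frame = base frame: x ahead of the robot, y to its left, z up, the work surface at z = 0. Lengths are in m, angles in rad, forces in N, time in s.
With the tool pointing down it reaches from about 0.35 to 0.85 m from the base axis. Payload 8.1 kg.
Tool frame: the origin (TCP) lies at the centre of the arm's flange, where the gripper is bolted on; the fingertips stand 173 mm ahead of it and the grasp point (between the pads) lies 155 mm ahead of it (env.grasp_offset is the distance from the TCP to the grasp point, in m); x points along the fingers, y is the direction in which the jaws open and shut, and the axes are right-handed (so a half turn about x gives the same grasp; the last joint's range is limited). The gripper opens to 85 mm and grips with 20 to 120 N. Pads are 22 mm wide; open, the fingers measure 114 mm over their backs; the gripper's body (76 mm by 85 mm) begins 54 mm behind the grasp point. The pads swing forward as they close: fully open they stand 13 mm farther back than shut.
Start: joints at [-1.314, 0.13, 1.488, -0, 1.523, -0.085], TCP at [0.201, -0.565, 0.405] pointing down, gripper open.
Joint ranges: [-2.96, 2.96], [-0.89, 2.26], [0.02, 2.5], [-1.34, 4.48], [0, 2.73], [-2.66, 2.66]. Speed limits (rad/s): [2.39, 2.39, 2.79, 3.14, 3.14, 3.14].

INTERFACE

Orientations are given as a rotation vector (axis times angle).
In Python, from workcell import env, imaging, order gives the robot as it stands.
- The arm moves only by the shell command python3 -m creep 'ROWS' [FORCE]. ROWS is JSON, a list of rows, each a list of 7 numbers: the turn, a rotation vector about the tool's x, y, z in rad, then the shift along the tool's x, y, z in cm, then the gripper command: -1 is fully open, 1 is shut, values between are in proportion. In form: [[wx, wy, wz, tx, ty, tz, gripper], ...]. A call has 1 to 10 rows; each row shifts and turns the pose as measured when the row begins, along the tool's axes as they then stand; what a row does not reach is not made up. A row lasts 1/10 s, in which the tool goes at most 50 mm and 8.59 degrees, less where a joint would pass 70% of its speed; a pose out of reach is approached as far as the arm can. A call is refused whole if a number of a shift passes 5 or a number of a turn 0.15, either way. A call with a gripper value outside its range is refused whole. The fingers move at their own pace and stop on an object; FORCE is the grip in N (left out, the last holds). Time passes only in rows, so rows that do not move let the fingers close. It gives the time, the measured TCP pose, the force and the opening at its end, in the units of the state.
- env.observe(): the state, without advancing time (a new reading comes with each control period).
- imaging.grab_frame(name): name is "side" or "top" or "wrist"; returns (picture, depth): 384x512x3 uint8, red, green, blue; 384x512 float32, m along the optical axis (not along the pixel's ray), 0 where there is no reading.
- imaging.camera_model(name): a dict with "vfov" (degrees; the focal length in pixels is half the picture's height over the tangent of half this angle, whatever the lens; pixels are square), "cx", "cy" (the principal point, pixels), "dist_coeffs" ([k1, k2, p1, p2, k3] as OpenCV has them; the pictures are not rectified), "position" and "orientation" of the camera in the world; the wrist camera has in their place "mount" (4x4, takes a point from camera to tool coordinates, whose origin is the TCP and whose axes are the tool frame's). Camera axes: x right, y up, looking along -z (the intrinsics and any distortion apply to the point x, -y, -z); pixel columns grow to the right and rows downward; lengths in m; the calibration is good to about 2 mm. A picture is of the moment at which its call begins: read the wrist's pose just before it. camera_model takes no time and is no camera call.
- order.sign_off(): hands the job in, once; it reports no verdict.
The state is a dict: "clock": time; "joint_positions": joint angles; "dq": joint speeds; "tau": joint torques, N m; "tool_pos": TCP position; "tool_rot": TCP orientation; "wrist_force": force on the tool from outside, world axes, zero at the start; "ft_torque": the same for the moment, N m; "opening": finger opening in m.
Only numpy, scipy, OpenCV 4.12 (cv2) and the standard library are available. Lean on these libraries where they do the work, as an engineer would, in place of code of your own. Each camera call takes 0.05 s, during which the arm holds its last target. There are 200 camera calls.

## Working session

There is one attempt and no reset: what is moved stays moved. The work goes in short steps, Python scripts to look and compute and a shell command to move; the robot and the scene stay as the last step left them, time stands still between calls to the robot, and variables do not carry over. Pictures are saved under pics/ and viewed, about 12 in all and at most 16, crops included, and the job is handed in when it is done.

```bash
mkdir -p pics
cat > h.py <<'E'
import numpy as np, cv2
from scipy.spatial.transform import Rotation as R
from workcell import env, imaging, order
def grab(name):
    s=env.observe(); c=imaging.camera_model(name); im,d=imaging.grab_frame(name)
    if 'mount' in c:
        M=np.array(c['mount']); T=np.eye(4); T[:3,:3]=R.from_rotvec(s['tool_rot']).as_matrix(); T[:3,3]=s['tool_pos']; P=T@M
    else:
        P=np.eye(4); o=np.array(c['orientation']); P[:3,:3]=o if o.shape==(3,3) else (R.from_rotvec(o).as_matrix() if o.size==3 else R.from_quat(o).as_matrix()); P[:3,3]=c['position']
    f=192/np.tan(np.radians(c['vfov'])/2)
    K=np.array([[f,0,c['cx']],[0,f,c['cy']],[0,0,1]]); D=np.array(c['dist_coeffs'])
    return im,d,P,K,D
def rays(uv,P,K,D):
    n=cv2.undistortPoints(np.float64(uv).reshape(-1,1,2),K,D)[:,0]
    return np.c_[n[:,0],-n[:,1],-np.ones(len(n))]   # camera frame, unit depth
def onplane(uv,z,P,K,D):
    r=rays(uv,P,K,D)@P[:3,:3].T; t=(z-P[2,3])/r[:,2]; return P[:3,3]+r*t[:,None]
def cloud(d,P,K,D):
    v,u=np.mgrid[0:384,0:512]; r=rays(np.c_[u.ravel(),v.ravel()],P,K,D)*d.reshape(-1,1)
    return (r@P[:3,:3].T+P[:3,3]).reshape(384,512,3)
def save(im,n,s=1.5): cv2.imwrite('pics/'+n,cv2.resize(im[...,::-1],None,fx=s,fy=s))
E
python3 - <<'E'
from h import *
print(env.observe()); 
for n in('top','side','wrist'): print(imaging.camera_model(n))
for n in('top','side'):
    im,d,P,K,D=grab(n); save(im,n+'0.png'); np.savez(n+'0.npz',im=im,d=d,P=P,K=K,D=D)
    c=cloud(d,P,K,D); print(n,P, c[::60,::80].round(3).reshape(-1,3)[::3])
E
```

```text
{'clock': 0.0, 'joint_positions': array([-1.31443430e+00,  1.31189117e-01,  1.48928548e+00,  1.14759797e-05,
        1.52297013e+00, -8.53707284e-02]), 'dq': array([-3.22902593e-04, -2.64055398e-04,  2.30527074e-03, -8.69604741e-04,
       -3.76451686e-04,  7.48317825e-05]), 'tau': array([-1.71517542e-03, -5.69412911e+01, -5.00544047e+01, -3.08873323e-04,
        1.50652259e-02, -5.15261979e-05]), 'tool_pos': array([ 0.20105489, -0.56507415,  0.40362402]), 'tool_rot': array([ 2.03650433,  0.35332999, -2.03680758]), 'wrist_force': array([ 0.3743048 , -0.46522213,  0.37959578]), 'ft_torque': array([ 0.02858193, -0.0209644 , -0.02381527]), 'opening': 0.08531230286449126}
{'vfov': 52.78470960170978, 'cx': 257.03826495504364, 'cy': 191.3169327276679, 'dist_coeffs': array([0.01203884, 0.        , 0.        , 0.        , 0.        ]), 'position': array([0.38266042, 0.01088449, 1.15289273]), 'orientation': array([ 0.08602382, -0.07452466, -1.59807997])}
{'vfov': 50.64695094666397, 'cx': 256.12379960125173, 'cy': 193.74292132857724, 'dist_coeffs': array([-0.08325393,  0.        ,  0.        ,
[... 1606 characters left out ...]
0.80008862  0.59955558  0.90425164]
 [ 0.          0.          0.          1.        ]] [[ 1.018e+00  2.940e-01  7.400e-01]
 [ 6.460e-01 -9.690e-01  4.980e-01]
 [-5.000e-01 -9.610e-01  5.620e-01]
 [ 7.460e-01  1.030e-01  5.510e-01]
 [ 1.190e-01  6.300e-02  5.670e-01]
 [ 8.040e-01  4.670e-01  5.570e-01]
 [ 1.930e-01 -9.680e-01 -1.240e-01]
 [ 8.090e-01  7.110e-01  5.870e-01]
 [ 5.630e-01 -1.470e-01  7.000e-03]
 [-8.370e-01 -9.640e-01 -4.620e-01]
 [ 7.870e-01  2.030e-01 -1.000e-03]
 [ 6.000e-03  1.350e-01  1.000e-03]
 [ 8.090e-01  6.420e-01  2.420e-01]
 [ 1.640e-01 -2.050e-01 -7.500e-01]
 [ 8.880e-01  7.990e-01  2.610e-01]
 [ 4.870e-01  6.030e-01  5.000e-03]
 [-5.570e-01  9.500e-02 -7.480e-01]]
```

View pics/top0.png

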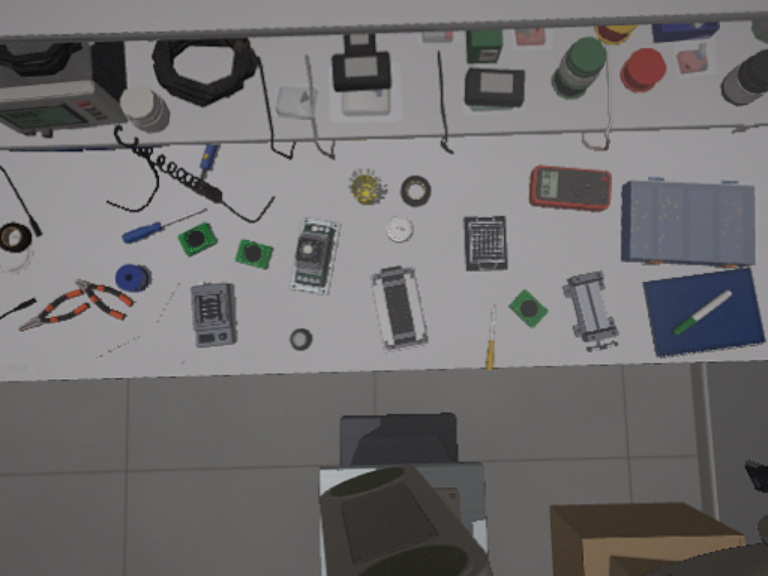

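View pics/side0.png

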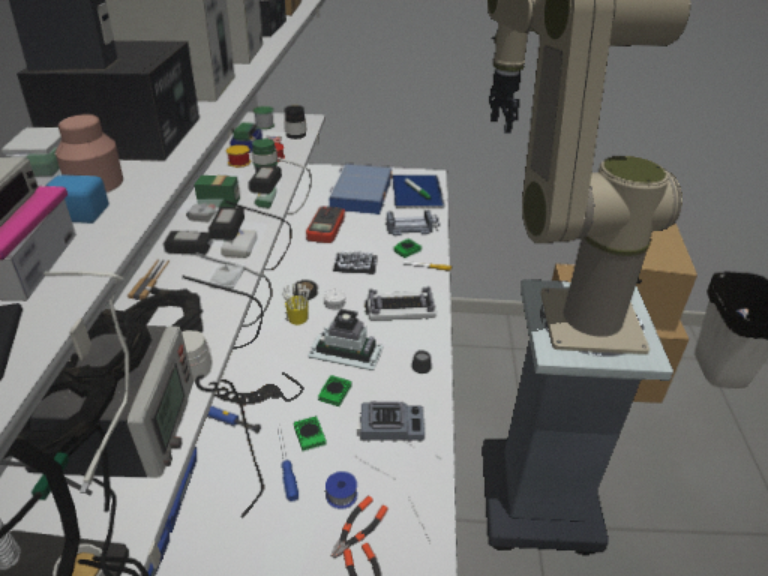

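Top view (×1.5 pixels): stack (316,255), fan stand (213,315), fixture (400,308), basket (486,242), vise (592,310), loupe (301,339), tin (399,229). Look-alikes: green duct-like parts at (197,238), (253,253), (528,308); round black ring at (415,190). The part I want is the grey duct inside the stack under the fan. Measure roughly from the top depth.

```bash
cat > m.py <<'E'
from h import *
z=np.load('top0.npz'); im,d,P,K,D=[z[k] for k in('im','d','P','K','D')]
c=cloud(d,P,K,D)
def blob(n,u,v,r,lo,hi):
    u,v=int(u/1.5),int(v/1.5); s=c[v-r:v+r,u-r:u+r].reshape(-1,3); s=s[(s[:,2]>lo)&(s[:,2]<hi)]
    (x,y),(a,b),t=cv2.minAreaRect(np.float32(s[:,:2])*1000)
    if a<b: a,b,t=b,a,t+90
    print(n,len(s),'c',round(x),round(y),'size',round(a),round(b),'ang',round((t+90)%180-90,1),'z',np.percentile(s[:,2],[5,50,95]).round(4))
blob('fan',316,248,30,.105,.16)
blob('board',316,255,30,.02,.2)
blob('duct',316,250,30,.089,.105)
blob('sink',316,253,30,.055,.2)
blob('stand',213,315,26,.012,.2)
blob('fixture',400,308,33,.012,.2)
blob('basket',486,242,24,.006,.2)
blob('vise',592,310,30,.012,.2)
blob('vise jaws',592,310,30,.034,.2)
blob('loupe',301,339,12,.01,.2)
blob('tin',399,229,12,.01,.2)
E
python3 m.py
python3 - <<'E'
from h import *
z=np.load('top0.npz')['im']; save(z[130:250,120:425],'crop.png',2.6)
E
```

```text
fan 28 c 564 157 size 39 38 ang -11.0 z [0.1051 0.1059 0.1079]
board 856 c 567 155 size 141 58 ang -10.6 z [0.0262 0.0612 0.1045]
duct 170 c 565 158 size 40 40 ang -11.9 z [0.0903 0.101  0.1047]
sink 465 c 566 157 size 80 51 ang -9.9 z [0.059  0.0821 0.1053]
stand 1073 c 457 360 size 127 72 ang 4.2 z [0.0207 0.0311 0.0422]
fixture 1574 c 458 -7 size 163 86 ang 9.4 z [0.0159 0.0203 0.036 ]
basket 422 c 587 -186 size 138 89 ang -5.9 z [0.0063 0.011  0.02  ]
vise 947 c 435 -356 size 148 120 ang 9.0 z [0.015  0.0257 0.0442]
vise jaws 263 c 449 -381 size 128 60 ang 11.5 z [0.0383 0.0419 0.0458]
loupe 160 c 402 184 size 41 36 ang -0.0 z [0.0144 0.0293 0.0354]
tin 236 c 614 -12 size 50 47 ang -1.7 z [0.0199 0.024  0.0279]
```

View pics/crop.png

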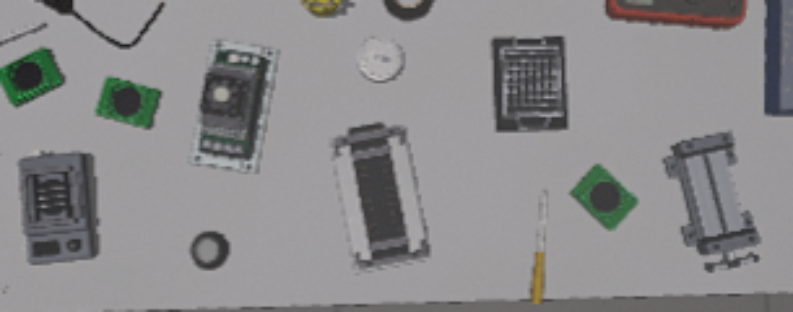

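Crop confirms: the grey/black stack at crop (230,105), fan with round pale hub on top; green ducts excluded. The stand's window/knob and the vise's cross bar point toward the robot, so all x axes run roughly along world +x. Now plan a survey route with the wrist camera: vise → basket → fixture → stand → stack.

```bash
cat > go.py <<'E'
import sys
from h import *
# args: x y z(TCP, mm) yaw(deg of tool y from world +y). prints what is still to go, in tool axes
def togo(x,y,z,yaw):
    s=env.observe(); T=R.from_rotvec(s['tool_rot']).as_matrix(); p=np.array(s['tool_pos'])
    a=np.radians(yaw); ty=np.array([-np.sin(a),np.cos(a),0]); 
    if ty@T[:,1]<0: ty=-ty
    tx=np.array([0,0,-1.]); G=np.c_[tx,ty,np.cross(tx,ty)]
    w=R.from_matrix(T.T@G).as_rotvec(); dx=np.array([x,y,z])/1000-p
    print('t %.2f'%s['clock'],'pos',(p*1000).round(1),'y-axis',T[:,1].round(3),'z-axis',T[:,2].round(3))
    print('turn',w.round(3),'shift now cm',(T.T@dx*100).round(2),'shift in goal axes cm',(G.T@dx*100).round(2))
    print('F',s['wrist_force'].round(1),'open',round(s['opening']*1000,1),'q',s['joint_positions'].round(2))
if __name__=='__main__': togo(*map(float,sys.argv[1:]))
E
python3 go.py 400 -350 420 0
```

```text
t 0.10 pos [ 201.1 -565.1  403.7] y-axis [ 0.335 -0.942 -0.002] z-axis [-0.942 -0.335 -0.   ]
turn [0.342 0.    0.002] shift now cm [ -1.6  -13.6  -25.95] shift in goal axes cm [ -1.63 -21.51 -19.89]
F [ 0.2 -0.1  0. ] open 85.3 q [-1.31  0.13  1.49  0.    1.52 -0.09]
```

```bash
python3 -m creep '[[0.11,0,0,0,-1.5,-4.6,-1],[0.11,0,0,0,-2,-4.4,-1],[0.12,0,0,0,-2.6,-4.1,-1],[0,0,0,0,-3,-4,-1],[0,0,0,0,-3,-4,-1],[0,0,0,0,-3,-4,-1],[0,0,0,0,-2,-2,-1]]'; python3 go.py 480 -360 400 0
```

```text
clock: 0.8
tool_pos: [0.4576, -0.3651, 0.3995]
tool_rot: [-2.203, 0.017, 2.213]
wrist_force: [0.7, -0.3, 0.1]
opening: 0.0853
t 0.80 pos [ 457.6 -365.1  399.5] y-axis [-0.022 -1.    -0.006] z-axis [-1.     0.021  0.004]
turn [-0.022  0.004  0.006] shift now cm [-0.06 -0.55 -2.23] shift in goal axes cm [-0.05 -0.51 -2.24]
F [ 0.7 -0.3  0.1] open 85.3 q [-0.76  0.1   1.53  0.    1.52  0.83]
```

```bash
cat > w.py <<'E'
import sys
from h import *
im,d,P,K,D=grab('wrist'); n=sys.argv[1]; save(im,n+'.png',1); np.savez(n+'.npz',im=im,d=d,P=P,K=K,D=D)
E
python3 -m creep '[[-0.02,0,0,0,-0.5,-2,-1],[0,0,0,0,0,0,-1]]' >/dev/null; python3 w.py vise
python3 -m creep '[[0,0,0,0,-3.5,-3.4,-1],[0,0,0,0,-3.5,-3.4,-1],[0,0,0,0,-3.5,-3.4,-1],[0,0,0,0,-3.5,-3.4,-1],[0,0,0,0,-3.5,-1.5,-1],[0,0,0,0,0,0,-1]]'>/dev/null; python3 w.py basket;python3 go.py 500 -7 400 0
python3 - <<'E'
from h import *
a=[cv2.imread(f'pics/{n}.png') for n in('vise','basket')]
cv2.imwrite('pics/vb.png',cv2.resize(np.hstack(a),(800,300)))
E
```

```text
t 1.70 pos [ 630.1 -184.9  395.6] y-axis [-0.011 -1.    -0.006] z-axis [-1.     0.011  0.012]
turn [-0.011  0.012  0.006] shift now cm [ -0.17 -17.65  13.21] shift in goal axes cm [ -0.44 -17.79  13.01]
F [ 0.3 -0.8 -0.3] open 85.4 q [-0.36  0.29  1.32  0.    1.54  1.22]
```

View pics/vb.png

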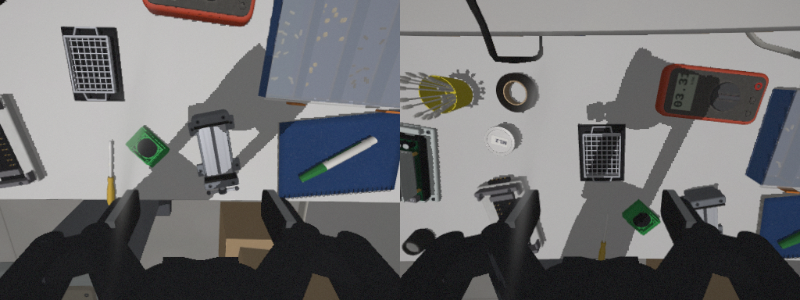

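```bash
python3 -m creep '[[-0.01,0.01,0.006,0,-3.7,3,-1],[0,0,0,0,-3.7,3,-1],[0,0,0,0,-3.7,3,-1],[0,0,0,0,-3.7,3,-1],[0,0,0,0,-3,2.2,-1],[0,0,0,0,0,0,-1]]'>/dev/null; python3 w.py fixture;python3 go.py 490 -7 400 0
python3 -m creep '[[0,0,0,0,-5,0,-1],[0,0,0,0,-5,0,-1],[0,0,0,0,-5,0,-1],[0,0,0,0,-5,0,-1],[0,0,0,0,-5,0,-1],[0,0,0,0,-5,0,-1],[0,0,0,0,-5,0,-1],[0,0,0,0,-2,0,-1],[0,0,0,0,0,0,-1]]'>/dev/null; python3 w.py stand;python3 go.py 590 157 400 0
python3 - <<'E'
from h import *
a=[cv2.imread(f'pics/{n}.png') for n in('fixture','stand')]
cv2.imwrite('pics/fs.png',cv2.resize(np.hstack(a),(800,300)))
E
```

```text
t 2.35 pos [481.5 -13.2 389.6] y-axis [-0.016 -1.     0.002] z-axis [-1.     0.016  0.012]
turn [-0.016  0.012 -0.002] shift now cm [-1.05 -0.63 -0.83] shift in goal axes cm [-1.04 -0.62 -0.85]
F [ 1.6 -1.2 -0.4] open 85.6 q [-0.13 -0.18  1.82 -0.    1.51  1.45]
t 3.30 pos [502.5 350.4 386.9] y-axis [-0.046 -0.999  0.01 ] z-axis [-0.999  0.046  0.003]
turn [-0.046  0.003 -0.01 ] shift now cm [-1.16 18.93 -9.63] shift in goal axes cm [-1.31 19.34 -8.75]
F [-0.  -0.3 -0.4] open 85.6 q [ 0.53  0.18  1.47 -0.01  1.5   2.14]
```

View pics/fs.png

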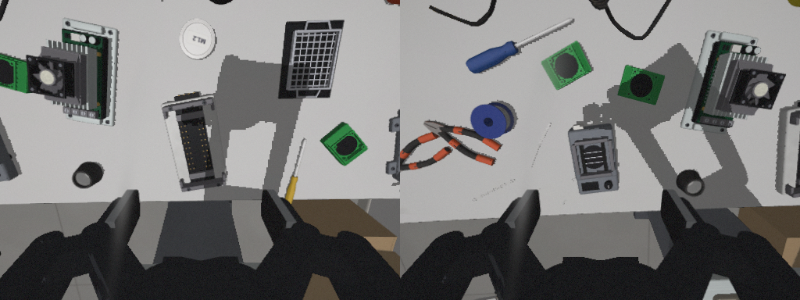

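```bash
python3 -m creep '[[0.04,0.003,-0.01,-0.5,4.4,-2,-1],[0.06,0,0,0,4.4,-2,-1],[0.05,0,0,0,4.4,-2,-1],[0.04,0,0,0,4.2,-1,-1],[0,0,0,0,1.5,0,-1],[0,0,0,0,0,0,-1]]'>/dev/null; python3 w.py stack;python3 go.py 590 157 400 -10.5
python3 - <<'E'
from h import *
def an(n,f):
    z=np.load(n+'.npz'); im,d,P,K,D=[z[k] for k in('im','d','P','K','D')]; return im,cloud(d,P,K,D)
# height maps, image at 1mm/px -> 4px, from cloud, centred on rough poses, x up, y left
tiles=[]
for n,(cx,cy) in dict(vise=(435,-356),basket=(587,-186),fixture=(458,-7),stand=(457,360)).items():
    im,c=an(n,0); c=c*1000
    m=(abs(c[...,0]-cx)<110)&(abs(c[...,1]-cy)<110)
    h,_,_=np.histogram2d(c[m][:,0],c[m][:,1],bins=1) if 0 else (0,0,0)
    img=np.zeros((220,220,3),np.uint8)
    from scipy.interpolate import griddata
    gx,gy=np.mgrid[cx+110:cx-110:-1,cy+110:cy-110:-1]
    H=griddata(c[m][:,:2],c[m][:,2],(gx,gy),method='nearest'); np.save(n+'_H.npy',H)
    C=griddata(c[m][:,:2],im[m].astype(float),(gx,gy),method='nearest')
    a=cv2.applyColorMap(np.clip(H*5,0,255).astype(np.uint8),cv2.COLORMAP_JET); tiles.append(np.vstack([a,C[...,::-1].astype(np.uint8)]))
cv2.imwrite('pics/maps.png',cv2.resize(np.hstack(tiles),(800,400)))
im,c=an('stack',0)
for nm,lo,hi in(('fan',.099,.12),('sink',.056,.066),('board',.012,.046),('all>.056',.056,.12)):
    m=(c[...,2]>lo)&(c[...,2]<hi)&(np.hypot(c[...,0]-.566,c[...,1]-.157)<.09); s=c[m]
    (x,y),(a,b),t=cv2.minAreaRect(np.float32(s[:,:2])*1000)
    if a<b:a,b,t=b,a,t+90
    print(nm,len(s),round(x,1),round(y,1),round(a,1),round(b,1),round((t+90)%180-90,1),np.median(s[:,2]))
E
```

```text
t 3.95 pos [551.7 137.1 391.4] y-axis [-0.252 -0.968  0.005] z-axis [-0.968  0.252 -0.002]
turn [-0.071 -0.002 -0.005] shift now cm [-0.87 -2.89 -3.21] shift in goal axes cm [-0.86 -2.66 -3.41]
F [-0.7 -1.2  0.3] open 85.7 q [ 0.16  0.05  1.6  -0.01  1.49  1.98]
fan 930 563.0 161.0 40.4 39.9 -11.2 0.103179454550521
sink 359 564.4 160.6 80.0 49.9 -9.8 0.06162241735665458
board 2068 565.1 159.0 143.7 58.1 -11.4 0.029418196154886167
all>.056 2856 564.4 160.6 80.0 49.9 -9.8 0.09041077942747158
```

View pics/maps.png

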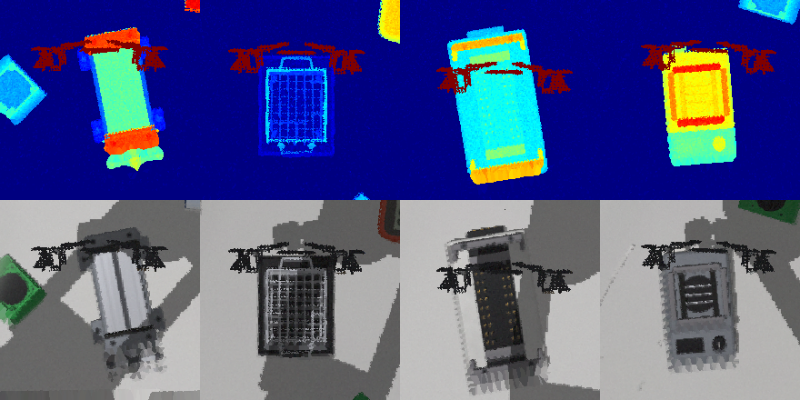

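View pics/stack.png

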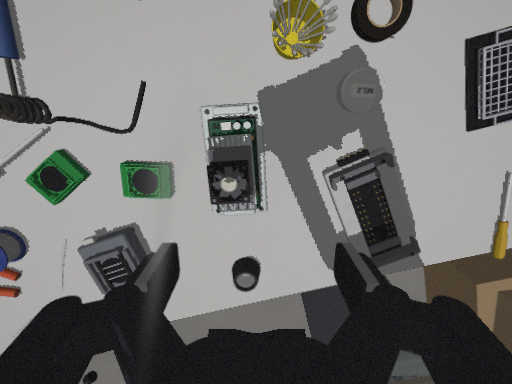

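Maps: vise jaws red, bed green; basket rim; fixture end walls orange; stand pocket walls red. Now fit each by height band (gripper points above 70 mm filtered out).

```bash
cat > fit.py <<'E'
from h import *
def an(n):
    z=np.load(n+'.npz'); im,d,P,K,D=[z[k] for k in('im','d','P','K','D')]; return im,cloud(d,P,K,D)*1000
def fit(n,nm,cx,cy,lo,hi,rad=90):
    im,c=an(n); m=(c[...,2]>lo)&(c[...,2]<hi)&(np.hypot(c[...,0]-cx,c[...,1]-cy)<rad)
    # drop stray specks
    k,l,st,_=cv2.connectedComponentsWithStats(m.astype(np.uint8),connectivity=8)
    m=m&(st[l,4]>25)
    s=c[m]; (x,y),(a,b),t=cv2.minAreaRect(np.float32(s[:,:2]))
    if a<b:a,b,t=b,a,t+90
    print(n,nm,len(s),'c',round(x,1),round(y,1),'size',round(a,1),round(b,1),'ang',round((t+90)%180-90,1),'z',round(float(np.median(s[:,2])),1)); return s
E
python3 - <<'E'
from fit import *
fit('vise','bed',440,-360,20,30)
fit('vise','jaws',440,-360,37,48)
fit('vise','all>20',440,-360,20,60,100)
fit('basket','rim',587,-186,14,24,60)
fit('basket','tray',587,-186,1.5,30,85)
for src in('fixture','stack'):
  fit(src,'walls',458,-7,31,41,100); fit(src,'bars',458,-7,23.5,29); fit(src,'all',458,-7,12,50,110)
for src in('stand',):
  fit(src,'walls',470,360,40.5,50,75); fit(src,'lips+walls',470,360,36.2,50,75); fit(src,'all',458,360,8,60)
_,c=an('fixture')
fit('fixture','tin',614,-12,15,40,40); fit('stack','loupe',402,184,25,50,40)
# profiles along local x for the vise & stand & basket
def prof(n,cx,cy,ang,half,r=80,step=3):
    _,c=an(n); a=np.radians(ang); X=(c[...,0]-cx)*np.cos(a)+(c[...,1]-cy)*np.sin(a); Y=-(c[...,0]-cx)*np.sin(a)+(c[...,1]-cy)*np.cos(a)
    for nm,U,V in(('x',X,Y),('y',Y,X)):
        print(n,nm,[(int(u),int(round(np.median(c[...,2][g])))) for u in range(-r,r,step) if (g:=(abs(V)<half)&(abs(U-u)<step/2)&(c[...,2]<70)).sum()>3])
prof('vise',440,-360,11,8); prof('stand',470,360,4,6); prof('basket',587,-186,-2,10)
E
```

```text
vise bed 2523 c 429.9 -341.9 size 148.0 136.6 ang 11.7 z 23.7
vise jaws 1266 c 447.9 -378.9 size 127.5 60.0 ang 11.0 z 41.4
vise all>20 3964 c 429.3 -336.7 size 149.9 147.8 ang -78.9 z 24.4
basket rim 482 c 583.4 -181.6 size 101.4 66.0 ang -0.0 z 17.2
basket tray 3922 c 581.8 -181.5 size 109.2 84.2 ang -0.8 z 4.0
fixture walls 881 c 453.2 -4.1 size 147.8 78.4 ang 9.1 z 35.3
fixture bars 618 c 448.5 -5.0 size 123.7 69.7 ang 9.2 z 25.7
fixture all 7669 c 457.2 -3.3 size 162.9 86.1 ang 9.4 z 19.5
stack walls 818 c 453.1 -3.5 size 148.9 78.5 ang 9.1 z 35.3
stack bars 740 c 456.3 -3.0 size 142.7 78.7 ang 9.9 z 25.7
stack all 7080 c 458.7 -2.6 size 160.1 86.2 ang 9.6 z 19.6
stand walls 413 c 464.2 361.8 size 64.3 51.6 ang 4.8 z 43.4
stand lips+walls 873 c 464.3 361.8 size 64.4 63.9 ang 4.5 z 39.5
stand all 4728 c 456.1 361.2 size 126.4 72.1 ang 4.6 z 31.8
fixture tin 1879 c 611.9 -9.5 size 50.7 49.8 ang -3.7 z 23.8
stack loupe 489 c 402.2 190.3 size 35.0 34.9 ang -55.0 z 29.4
vise x [(-77, 24), (-74, 24), (-59, 41), (-56, 42), (-53, 43), (-50, 41), (-47, 40), (-44, 40), (-41, 31), (-38, 23
[... 2308 characters left out ...]
, 3), (25, 2), (28, 9), (31, 9), (34, 10), (37, 2), (40, 2), (43, 2), (46, 13), (49, 5), (52, 0), (55, 0), (58, 0), (61, 0), (64, 0), (67, 0), (70, 0), (73, 0), (76, -1), (79, 0)]
basket y [(-80, 0), (-77, 0), (-74, 0), (-71, -1), (-68, 0), (-65, 0), (-62, 0), (-59, 0), (-56, 0), (-53, 0), (-50, 0), (-47, 0), (-44, 0), (-41, 0), (-38, 0), (-35, 4), (-32, 2), (-29, 17), (-26, 15), (-23, 9), (-20, 2), (-17, 2), (-14, 9), (-11, 2), (-8, 2), (-5, 9), (-2, 2), (1, 2), (4, 8), (7, 2), (10, 2), (13, 8), (16, 3), (19, 3), (22, 9), (25, 3), (28, 2), (31, 9), (34, 3), (37, 17), (40, 2), (43, 4), (46, 4), (49, 0), (52, 0), (55, 0), (58, 0), (61, 0), (64, 0), (67, 0), (70, 0), (73, 0), (76, 0), (79, 0)]
```

Results (mm): stand pocket (464.2, 361.8) at 4.7°, fixture (453.2, −3.8) at 9.2°, vise (447, −379) at 11°, basket (582, −181.5) at −0.8°, fan (563, 161) at −11.2°. Sizes and heights all agree with the description. Now to the fan.

```bash
python3 - <<'E'
from h import *
# fingertip reach in tool coords from wrist depth
z=np.load('stack.npz'); d,K,D=z['d'],z['K'],z['D']; M=np.array(imaging.camera_model('wrist')['mount'])
t=cloud(d,M,K,D)*1000
m=(abs(t[...,2])<15)&(t[...,0]<200)&(t[...,0]>100)&(d>0); s=t[m]
for sg in(1,-1):
    q=s[s[:,1]*sg>0]; print(len(q),'tip x',np.percentile(q[:,0],[50,95,99,100]).round(1),'y',np.percentile(abs(q[:,1]),[0,5,95]).round(1))
E
python3 go.py 563 161 310 -11.2
```

```text
7759 tip x [108.7 148.9 156.4 160.8] y [ 3.3 41.9 69. ]
7782 tip x [108.7 149.3 156.3 160.9] y [ 3.2 42.9 70. ]
t 3.95 pos [551.7 137.1 391.4] y-axis [-0.252 -0.968  0.005] z-axis [-0.968  0.252 -0.002]
turn [-0.059 -0.002 -0.005] shift now cm [ 8.13 -2.64 -0.48] shift in goal axes cm [ 8.14 -2.57 -0.65]
F [-0.7 -1.2  0.3] open 85.7 q [ 0.16  0.05  1.6  -0.01  1.49  1.98]
```

```bash
python3 -m creep '[[-0.03,-0.002,-0.005,2.7,-0.9,-0.2,-0.4],[-0.03,0,0,2.7,-0.9,-0.2,-0.4],[0,0,0,2.7,-0.8,-0.2,-0.4],[0,0,0,0,0,0,-0.4]]' 40 >/dev/null; python3 w.py fan
python3 - <<'E'
from fit import *
fit('fan','fan',563,161,99,112,60); fit('fan','collar',563,161,81,112,60)
fit('fan','sink',563,161,55,66,60)
E
python3 go.py 563 161 261 -11.2
```

```text
fan fan 1759 c 562.8 161.2 size 41.0 40.0 ang -11.5 z 103.2
fan collar 3422 c 564.8 160.2 size 44.8 41.7 ang -10.7 z 100.0
fan sink 460 c 564.5 160.8 size 80.1 49.9 ang -9.9 z 61.7
t 4.40 pos [565.7 159.6 312.8] y-axis [-0.194 -0.981 -0.003] z-axis [-0.981  0.194 -0.007]
turn [-0.    -0.007  0.003] shift now cm [ 5.18 -0.07  0.33] shift in goal axes cm [ 5.18 -0.08  0.29]
F [-0.3 -0.2  1.3] open 60.0 q [0.19 0.15 1.63 0.   1.35 1.95]
```

```bash
python3 -m creep '[[0,-0.007,0.003,2.5,-0.05,0.3,-0.4],[0,0,0,2.2,0,0,-0.4],[0,0,0,0.5,0,0,-0.4]]' 40 >/dev/null;python3 go.py 562.8 161.2 261 -11.5; python3 -m creep '[[0,0,0,0,0,0,0.3],[0,0,0,0,0,0,0.3],[0,0,0,0,0,0,0.3],[0,0,0,0,0,0,0.3]]' 40;python3 go.py 562.8 161.2 261 -11.5
```

```text
t 4.70 pos [565.5 161.3 266.9] y-axis [-0.193 -0.981 -0.003] z-axis [-0.981  0.193 -0.009]
turn [ 0.006 -0.009  0.003] shift now cm [0.59 0.06 0.27] shift in goal axes cm [0.59 0.06 0.27]
F [0.1 0.2 0.2] open 60.0 q [ 0.19  0.2   1.67 -0.    1.26  1.96]
clock: 5.1
tool_pos: [0.5673, 0.1614, 0.2729]
tool_rot: [-2.134, 0.202, 2.101]
wrist_force: [-0.6, 0.2, -1.3]
opening: 0.039
t 5.10 pos [567.3 161.4 272.9] y-axis [-0.193 -0.981 -0.006] z-axis [-0.981  0.193 -0.015]
turn [ 0.006 -0.015  0.006] shift now cm [1.18 0.11 0.46] shift in goal axes cm [1.19 0.11 0.44]
F [-0.6  0.2 -1.3] open 39.0 q [ 0.19  0.19  1.66 -0.    1.27  1.96]
```

The arm creeps upward about 1.5 mm per holding row, so the grip is too high. Reopen, go lower and compensate.

```bash
python3 -m creep '[[0,0,0,0.1,0,0,-0.4],[0,-0.01,0.006,0.1,0,0.3,-0.4]]' 40 >/dev/null;python3 go.py 562.8 161.2 261 -11.5; python3 -m creep '[[0,-0.005,0,0.6,0,0.2,-0.4],[0,0,0,0.6,0.0,0,-0.4]]' >/dev/null;python3 go.py 562.8 161.2 261 -11.5
```

```text
t 5.30 pos [565.1 161.9 272.6] y-axis [-0.194 -0.981 -0.001] z-axis [-0.981  0.194 -0.008]
turn [ 0.006 -0.008  0.001] shift now cm [1.16 0.12 0.22] shift in goal axes cm [1.16 0.12 0.21]
F [ 0.2  0.6 -0.1] open 59.8 q [ 0.19  0.19  1.66 -0.    1.28  1.96]
t 5.50 pos [563.1 162.6 260.8] y-axis [-0.193 -0.981 -0.001] z-axis [-0.981  0.193 -0.003]
turn [ 0.006 -0.003  0.001] shift now cm [-0.02  0.14 -0.  ] shift in goal axes cm [-0.02  0.14 -0.  ]
F [ 0.   0.5 -0.3] open 59.9 q [ 0.19  0.2   1.68 -0.    1.26  1.96]
```

```bash
python3 -m creep '[[0.006,0,0,0.1,0.14,0,0.2],[0,0,0,0.1,0,0,0.3]]' 40 ;python3 go.py 562.8 161.2 261 -11.5
```

```text
clock: 5.7
tool_pos: [0.5624, 0.1612, 0.258]
tool_rot: [-2.117, 0.213, 2.114]
wrist_force: [-6.0, -1.4, 19.7]
opening: 0.0388
t 5.70 pos [562.4 161.2 258. ] y-axis [-0.2  -0.98 -0.  ] z-axis [-0.98   0.2   -0.002]
turn [-0.    -0.002  0.   ] shift now cm [-0.3  -0.01 -0.03] shift in goal axes cm [-0.3  -0.01 -0.03]
F [-6.  -1.4 19.7] open 38.8 q [ 0.19  0.21  1.68 -0.    1.25  1.96]
```

```bash
python3 -m creep '[[0,0,0,-0.3,0,0,0.4],[0,0,0,-1,0,0,0.4],[0,0,0,-3,0,0,0.4],[0,0,0,-4,0,0,0.4],[0,0,0,-1,0,0,0.4]]' 40
cat > tip.py <<'E'
import sys
from h import *
w=float(sys.argv[1]); n=sys.argv[2]
im,d,P,K,D=grab('wrist'); save(im,n+'.png',1); np.savez(n+'.npz',im=im,d=d,P=P,K=K,D=D)
M=np.array(imaging.camera_model('wrist')['mount']); t=cloud(d,M,K,D)*1000
for nm,m in(('right',(t[...,1]>w/2+2)&(t[...,1]<w/2+14)),('left',(t[...,1]<-w/2-2)&(t[...,1]>-w/2-14))):
    q=t[m&(abs(t[...,2])<12)&(t[...,0]<185)&(t[...,0]>120)]; print(nm,len(q),'tip x',np.percentile(q[:,0],[95,99,100]).round(1))
q=t[(abs(t[...,1])<w/2-4)&(abs(t[...,2])<45)&(t[...,0]<215)&(t[...,0]>130)]
h,e=np.histogram(q[:,0],bins=np.arange(130,216,2)); print('held: hist',[(int(a),int(b)) for a,b in zip(e,h) if b>30])
E
python3 tip.py 39 held_fan; python3 go.py 464.2 361.8 350 4.7
```

```text
clock: 6.2
tool_pos: [0.5611, 0.1606, 0.3516]
tool_rot: [-2.111, 0.216, 2.122]
wrist_force: [1.3, 0.6, 0.2]
opening: 0.0392
right 995 tip x [163.1 166.4 167.9]
left 1115 tip x [162.6 166.4 168. ]
held: hist [(152, 211), (154, 1482), (156, 519), (158, 415), (160, 470), (162, 334), (164, 309), (166, 223), (168, 109), (170, 298), (172, 127)]
t 6.25 pos [561.1 160.6 351.4] y-axis [-0.2   -0.98   0.003] z-axis [-0.98   0.2    0.005]
turn [-0.284  0.006 -0.002] shift now cm [  0.16 -17.77  13.52] shift in goal axes cm [  0.14 -20.84   8.  ]
F [-0.  -0.1  0.3] open 39.0 q [ 0.19  0.12  1.6  -0.    1.43  1.96]
```

View pics/held_fan.png

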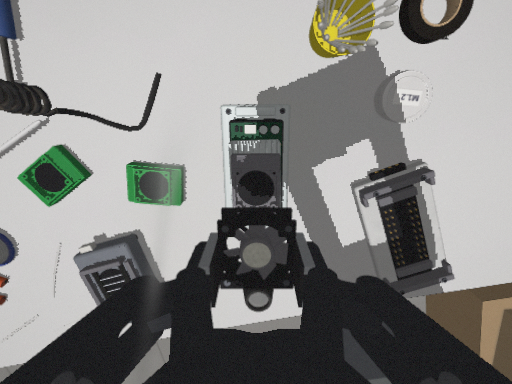

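Fan held squarely (centre at (258,255)); its underside is at tool x ≈174.5 mm, tips 6.5 mm above it. Carry to the stand.

```bash
python3 -m creep '[[-0.095,0,0,0,-3.6,2.7,0.4],[-0.095,0,0,0,-3.8,2.35,0.4],[-0.095,0,0,0,-4,2,0.4],[0,0,0,0,-4.1,1.6,0.4],[0,0,0,0,-4.1,1.6,0.4],[0,0,0,0,0,0,0.4]]' >/dev/null; python3 w.py st2; python3 -c "
from fit import *
fit('st2','walls',464,362,40.5,50,50); fit('st2','lips+walls',464,362,36.2,50,50)"; python3 go.py 464.2 361.8 230 4.7
```

```text
st2 walls 589 c 464.3 361.4 size 64.2 51.0 ang 4.6 z 43.6
st2 lips+walls 1214 c 464.3 361.7 size 64.1 64.0 ang 4.9 z 39.7
t 6.90 pos [461.2 363.  346.6] y-axis [ 0.088 -0.996  0.004] z-axis [-0.996 -0.088  0.008]
turn [ 0.006  0.008 -0.004] shift now cm [11.66  0.1  -0.38] shift in goal axes cm [11.66  0.15 -0.29]
F [-0.4 -0.1 -0.4] open 39.4 q [ 0.58  0.13  1.59 -0.    1.43  2.06]
```

```bash
python3 -m creep '[[0.006,0.008,-0.004,3,0.1,-0.3,0.4],[0,0,0,4,0,0,0.4],[0,0,0,3,0,0,0.4],[0,0,0,1.6,0,0,0.4]]' >/dev/null; python3 go.py 464.3 361.6 208.5 4.7
```

```text
t 7.30 pos [466.4 360.2 228.3] y-axis [ 0.082 -0.997 -0.   ] z-axis [-0.997 -0.082 -0.006]
turn [-0.    -0.006  0.   ] shift now cm [ 1.98 -0.16  0.21] shift in goal axes cm [ 1.98 -0.16  0.2 ]
F [-0.  -0.2 -0.9] open 38.8 q [ 0.57  0.25  1.69 -0.    1.2   2.06]
```

```bash
python3 -m creep '[[0,-0.006,0,0.8,-0.16,0.2,0.4],[0,0,0,0.5,0,0,0.4],[0,0,0,0.2,0,0,0.4]]' >/dev/null; python3 go.py 464.3 361.6 208.5 4.7
```

```text
t 7.60 pos [464.1 358.6 209.8] y-axis [ 0.079 -0.997  0.003] z-axis [-0.997 -0.079  0.007]
turn [-0.003  0.007 -0.003] shift now cm [ 0.13 -0.3  -0.04] shift in goal axes cm [ 0.13 -0.3  -0.04]
F [-8.6 -2.2 22.7] open 39.1 q [0.57 0.27 1.7  0.   1.18 2.06]
```

```bash
python3 -m creep '[[0,0.007,-0.003,-0.3,-0.3,0,0.4],[0,0,0,0,0,0,0.4]]' >/dev/null; python3 go.py 464.3 361.6 209.5 4.7
```

```text
t 7.80 pos [465.1 361.6 214.9] y-axis [ 0.078 -0.997 -0.001] z-axis [-0.997 -0.078 -0.003]
turn [-0.004 -0.003  0.001] shift now cm [ 0.54 -0.01  0.08] shift in goal axes cm [ 0.54 -0.01  0.08]
F [-0.8  0.5  0. ] open 39.5 q [ 0.57  0.27  1.69 -0.    1.18  2.07]
```

```bash
python3 -m creep '[[-0.004,-0.003,0,0.35,0,0.05,0.4],[0,0,0,0.1,0,0,0.4]]' >/dev/null; python3 go.py 464.3 361.6 209.5 4.7
```

```text
t 8.00 pos [465.3 361.7 211.6] y-axis [ 0.082 -0.997 -0.003] z-axis [-0.997 -0.082 -0.002]
turn [ 0.    -0.002  0.003] shift now cm [ 0.21 -0.    0.1 ] shift in goal axes cm [ 0.21 -0.    0.1 ]
F [ 0.4  0.3 -0.4] open 39.4 q [0.57 0.27 1.69 0.   1.17 2.06]
```

```bash
python3 -m creep '[[0,0,0.003,0.25,0,0.05,0.4]]'; python3 -m creep '[[0,0,0,0,0,0,-0.2],[0,0,0,0,0,0,-0.3]]';  python3 go.py 564 160 340 -10.8; python3 -m creep '[[0,0,0,-2,0,0,-0.3],[0,0,0,-5,0,0,-0.3],[0,0,0,-5,0,0,-0.3],[0,0,0,-2,0,0,-0.3],[0,0,0,0,0,0,-0.3]]'; python3 w.py st3; python3 -c "
from fit import *
fit('st3','fan',464,362,50.5,60,40); fit('st3','walls',464,362,41,48,50)"; python3 go.py 564 160 340 -10.8
```

```text
clock: 8.1
tool_pos: [0.4652, 0.3618, 0.2096]
tool_rot: [2.183, 0.09, -2.176]
wrist_force: [-1.4, 2.0, 15.8]
opening: 0.0391
clock: 8.3
tool_pos: [0.4653, 0.3619, 0.2096]
tool_rot: [2.184, 0.09, -2.175]
wrist_force: [0.9, 0.0, -0.5]
opening: 0.0555
t 8.30 pos [465.3 361.9 209.6] y-axis [ 0.082 -0.997 -0.   ] z-axis [-0.997 -0.082 -0.004]
turn [ 0.271 -0.004  0.001] shift now cm [-13.01  20.93  -8.23] shift in goal axes cm [-13.04  17.98 -13.47]
F [ 0.9  0.  -0.5] open 55.5 q [ 0.57  0.28  1.69 -0.    1.17  2.06]
clock: 8.8
tool_pos: [0.4636, 0.3609, 0.3506]
tool_rot: [2.174, 0.085, -2.18]
wrist_force: [1.0, 0.8, 0.5]
opening: 0.0555
st3 fan 833 c 469.6 362.6 size 39.9 39.9 ang 5.4 z 53.3
st3 walls 878 c 464.8 362.1 size 63.2 50.8 ang 5.1 z 43.7
t 8.85 pos [463.4 360.8 349.2] y-axis [ 0.082 -0.997  0.005] z-axis [-0.997 -0.082  0.004]
turn [ 0.271  0.003 -0.005] shift now cm [ 0.98 20.83 -8.38] shift in goal axes cm [  0.92  17.84 -13.64]
F [0.6 0.3 0.3] open 55.7 q [ 0.57  0.13  1.59 -0.    1.43  2.06]
```

```bash
python3 -c "
from fit import *
s=fit('st3','fan',469,362,50.5,60,40); A=np.c_[s[:,:2]-s[:,:2].mean(0),np.ones(len(s))]; print('tilt',np.linalg.lstsq(A,s[:,2],rcond=None)[0])"
python3 -m creep '[[0.09,0,0,0.3,4.2,-1.8,-0.3],[0.09,0,0,0.3,4.1,-2.2,-0.3],[0.09,0,0,0.3,3.8,-2.6,-0.3],[0,0,0,0,3.6,-2.7,-0.3],[0,0,0,0,3.4,-2.7,-0.3],[0,0,0,0,0,0,-0.3]]' >/dev/null; python3 w.py duct; python3 -c "
from fit import *
fit('duct','collar',564,160,80,90,60);fit('duct','skirt',564,160,71,90,60);fit('duct','sink',564,160,56,66,60);fit('duct','skirt',564,160,71,79,60)"; python3 go.py 564 160 251 -10.8
```

```text
st3 fan 833 c 469.6 362.6 size 39.9 39.9 ang 5.4 z 53.3
tilt [3.54060400e-03 2.73904152e-03 5.32086882e+01]
duct collar 922 c 564.1 160.4 size 50.1 42.0 ang -11.2 z 83.2
duct skirt 3623 c 563.7 160.6 size 63.5 46.0 ang -11.2 z 77.2
duct sink 453 c 564.7 160.8 size 79.7 50.0 ang -10.0 z 61.7
duct skirt 2482 c 563.7 160.6 size 63.5 46.0 ang -11.2 z 76.7
t 9.50 pos [566.2 155.3 325.3] y-axis [-0.191 -0.981  0.012] z-axis [-0.981  0.191  0.019]
turn [-0.004  0.019 -0.012] shift now cm [ 7.43 -0.51  0.17] shift in goal axes cm [ 7.43 -0.42  0.3 ]
F [-1.3 -0.1 -0.4] open 55.6 q [ 0.18  0.16  1.61 -0.    1.4   1.95]
```

```bash
python3 -m creep '[[-0.008,0.019,-0.012,3,-0.4,0.3,-0.3],[0,0,0,3,0,0,-0.3],[0,0,0,1,0,0,-0.3],[0,0,0,0,0,0,-0.3]]' >/dev/null; python3 go.py 563.7 160.6 245.5 -11.2
```

```text
t 9.90 pos [560.5 161.4 247.9] y-axis [-0.183 -0.983  0.001] z-axis [-0.983  0.183  0.007]
turn [ 0.011  0.007 -0.001] shift now cm [ 0.23  0.01 -0.33] shift in goal axes cm [ 0.24  0.01 -0.33]
F [ 0.1  0.6 -0.2] open 55.4 q [0.19 0.22 1.69 0.   1.24 1.95]
```

```bash
python3 -m creep '[[0.01,0.007,0,0.2,0,-0.33,-0.3]]' >/dev/null; python3 go.py 563.7 160.6 245.5 -11.2;  python3 -m creep '[[0,0,0,0,0,0,0.1],[0,0,0,0,0,0,0.3]]' 35;  python3 go.py 563.7 160.6 245.5 -11.2
```

```text
t 10.00 pos [563.4 161.5 245.8] y-axis [-0.192 -0.981  0.001] z-axis [-0.981  0.192  0.   ]
turn [ 0.002  0.    -0.001] shift now cm [ 0.03  0.08 -0.05] shift in goal axes cm [ 0.03  0.08 -0.05]
F [ 0.2 -0.1  0.7] open 55.5 q [ 0.19  0.22  1.68 -0.    1.24  1.96]
clock: 10.2
tool_pos: [0.5642, 0.1622, 0.2476]
tool_rot: [-2.122, 0.206, 2.118]
wrist_force: [-0.6, -0.0, -0.3]
opening: 0.0429
t 10.20 pos [564.2 162.2 247.6] y-axis [-0.192 -0.981  0.   ] z-axis [-0.981  0.192 -0.002]
turn [ 0.002 -0.002 -0.   ] shift now cm [0.21 0.17 0.02] shift in goal axes cm [0.21 0.17 0.02]
F [-0.6 -0.  -0.3] open 42.9 q [ 0.19  0.22  1.68 -0.    1.24  1.96]
```

```bash
python3 -m creep '[[0,0,0,0.1,0.15,0,-0.2],[0,0,0,0.25,0,0,-0.2]]' >/dev/null; python3 go.py 563.7 160.6 245 -11.2;  python3 -m creep '[[0,0,0,0.1,0,0,0.3],[0,0,0,0.05,0,0,0.4],[0,0,0,0,0,0,0.4]]' 35;  python3 go.py 563.7 160.6 245 -11.2
```

```text
t 10.40 pos [565.  161.  246.4] y-axis [-0.192 -0.981 -0.001] z-axis [-0.981  0.192 -0.006]
turn [ 0.003 -0.006  0.001] shift now cm [0.14 0.06 0.12] shift in goal axes cm [0.14 0.06 0.12]
F [-0.6  0.5 -0.8] open 51.2 q [ 0.19  0.22  1.68 -0.    1.23  1.95]
clock: 10.7
tool_pos: [0.5652, 0.1609, 0.2465]
tool_rot: [-2.127, 0.204, 2.112]
wrist_force: [-0.1, -0.6, -0.2]
opening: 0.0431
t 10.70 pos [565.2 160.9 246.5] y-axis [-0.192 -0.981 -0.002] z-axis [-0.981  0.192 -0.007]
turn [ 0.002 -0.007  0.002] shift now cm [0.15 0.06 0.14] shift in goal axes cm [0.15 0.06 0.14]
F [-0.1 -0.6 -0.2] open 43.1 q [ 0.19  0.22  1.68 -0.    1.23  1.95]
```

```bash
python3 -m creep '[[0,0,0,-0.5,0,0,0.4],[0,0,0,-1,0,0,0.4],[0,0,0,-2,0,0,0.4],[0,0,0,-3,0,0,0.4],[0,0,0,-2,0,0,0.4]]' 45; python3 tip.py 43 held_duct; python3 go.py 582 -181.5 330 -0.8;  python3 -c "
from fit import *
fit('held_duct','sink',564,160,56,66,60)"
```

```text
clock: 11.2
tool_pos: [0.5632, 0.1604, 0.3319]
tool_rot: [-2.12, 0.207, 2.12]
wrist_force: [0.6, -0.4, -0.2]
opening: 0.0423
right 915 tip x [162.2 166.1 168.4]
left 1015 tip x [162.4 166.2 168. ]
held: hist [(160, 33), (162, 688), (164, 419), (166, 694), (168, 2503), (170, 1533), (172, 32), (174, 69), (176, 67), (178, 68), (180, 61), (182, 65)]
t 11.25 pos [564.2 160.6 335.5] y-axis [-0.192 -0.981 -0.001] z-axis [-0.981  0.192 -0.005]
turn [-0.18  -0.005  0.   ] shift now cm [ 0.57 33.23 -8.33] shift in goal axes cm [ 0.55 34.18 -2.26]
F [2.6 0.4 2.7] open 42.0 q [ 0.19  0.13  1.61 -0.    1.39  1.95]
held_duct sink 907 c 585.1 157.5 size 49.6 38.6 ang 80.1 z 61.6
```

View pics/held_duct.png

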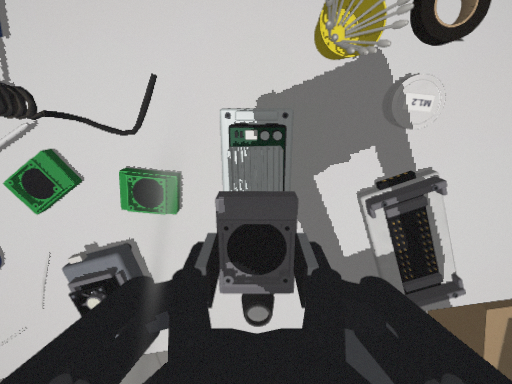

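```bash
python3 -m creep '[[-0.09,0,0,0,4.8,-1.2,0.4],[-0.09,0,0,0,4.9,-0.7,0.4],[0,0,0,0,4.9,-0.3,0.4],[0,0,0,0,4.9,-0.3,0.4],[0,0,0,0,4.9,-0.3,0.4],[0,0,0,0,4.9,-0.3,0.4],[0,0,0,0,4.5,0,0.4],[0,0,0,0,0,0,0.4]]'>/dev/null; python3 w.py bk2; python3 -c "
from fit import *
fit('bk2','tray',584,-181,1.5,30,90);fit('bk2','rim',584,-181,15,22,90);fit('bk2','rim in',584,-181,15,22,52)"; python3 go.py 583.5 -181.5 220 -0.8
```

```text
bk2 tray 3832 c 600.2 -181.2 size 84.8 72.1 ang -89.0 z 3.5
bk2 rim 420 c 599.6 -181.4 size 66.3 54.4 ang -89.7 z 17.3
bk2 rim in 420 c 599.6 -181.4 size 66.3 54.4 ang -89.7 z 17.3
t 12.10 pos [ 580.8 -186.   342.2] y-axis [ 0.001 -1.    -0.001] z-axis [-1.    -0.001 -0.017]
turn [ 0.015 -0.017  0.001] shift now cm [12.23 -0.44 -0.06] shift in goal axes cm [12.22 -0.45 -0.26]
F [ 0.2  0.5 -1.4] open 42.0 q [-0.4   0.18  1.54  0.01  1.4   1.17]
```

View pics/bk2.png

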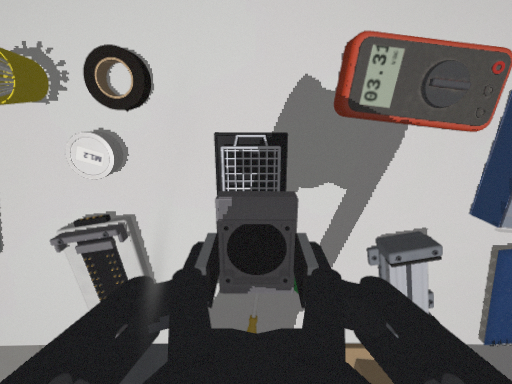

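```bash
python3 -c "
from fit import *
z=np.load('bk2.npz');P,K,D=z['P'],z['K'],z['D']
print(onplane([(222,147),(280,147),(251,147),(251,133),(251,137)],.018,P,K,D).round(4))
z=np.load('basket.npz'); im=z['im'];P,K,D=z['P'],z['K'],z['D']
cv2.imwrite('pics/bkc.png',cv2.resize(im[145:245,215:300][...,::-1],None,fx=6,fy=6,interpolation=cv2.INTER_NEAREST))"
```

```text
[[ 0.6216 -0.1504  0.018 ]
 [ 0.6215 -0.2137  0.018 ]
 [ 0.6216 -0.1821  0.018 ]
 [ 0.6365 -0.1822  0.018 ]
 [ 0.6323 -0.1821  0.018 ]]
```

View pics/bkc.png

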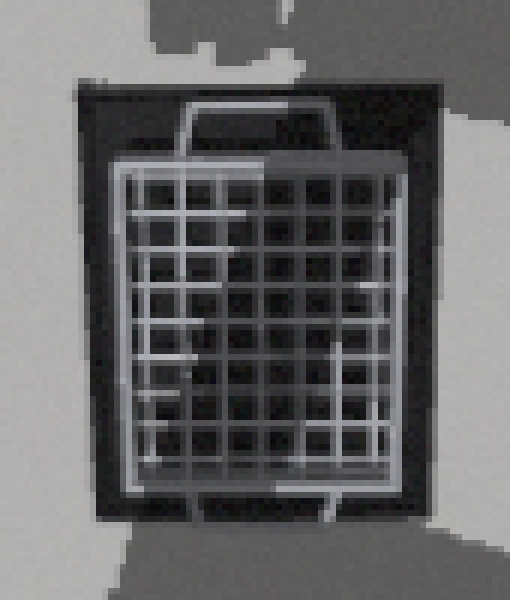

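The rim's far wire lies at x≈0.6216 m, giving a centre of x≈582, y≈−182, consistent with the tray. Lower the duct.

```bash
python3 -m creep '[[0.015,-0.017,0,4,-0.4,-0.3,0.4],[0,0,0,4,0,0,0.4],[0,0,0,3,0,0,0.4],[0,0,0,1,0,0,0.4]]'>/dev/null; python3 go.py 583.5 -181.8 195 -0.8
```

```text
t 12.50 pos [ 586.9 -179.7  223.8] y-axis [-0.015 -1.     0.001] z-axis [-1.     0.015 -0.008]
turn [-0.001 -0.008 -0.001] shift now cm [2.88 0.21 0.36] shift in goal axes cm [2.88 0.22 0.34]
F [-0.8  0.5 -0.9] open 42.0 q [-0.38  0.32  1.62  0.    1.2   1.2 ]
```

```bash
python3 -m creep '[[0,-0.008,0,1,0.2,0.35,0.4],[0,0,0,0.7,0,0,0.4],[0,0,0,0.3,0,0,0.4]]'>/dev/null; python3 go.py 583.5 -181.8 195 -0.8
```

```text
t 12.80 pos [ 583.8 -179.7  203.7] y-axis [-0.012 -1.     0.   ] z-axis [-1.     0.012  0.   ]
turn [ 0.002  0.    -0.   ] shift now cm [0.87 0.21 0.03] shift in goal axes cm [0.87 0.21 0.03]
F [ 0.6 -0.  -0.8] open 42.2 q [-0.38  0.34  1.63 -0.    1.17  1.2 ]
```

```bash
python3 -m creep '[[0,0,0,0.4,0.2,0,0.4],[0,0,0,0.3,0,0,0.4]]'>/dev/null; python3 go.py 583.5 -181.8 195 -0.8
```

```text
t 13.00 pos [ 584.9 -182.1  198.7] y-axis [-0.012 -1.     0.002] z-axis [-1.     0.012 -0.003]
turn [ 0.002 -0.003 -0.002] shift now cm [ 0.37 -0.03  0.14] shift in goal axes cm [ 0.37 -0.03  0.14]
F [ 0.1  0.  -0.4] open 42.0 q [-0.39  0.35  1.63 -0.    1.16  1.2 ]
```

```bash
python3 -m creep '[[0,-0.003,-0.002,0.3,0,0.1,0.4]]'>/dev/null; python3 go.py 583.5 -181.8 195 -0.8;python3 -m creep '[[0,0,0,0.2,0,0,0.4]]'>/dev/null; python3 go.py 583.5 -181.8 195 -0.8
```

```text
t 13.10 pos [ 584.4 -182.3  196.5] y-axis [-0.012 -1.     0.   ] z-axis [-1.     0.012 -0.002]
turn [ 0.002 -0.002 -0.   ] shift now cm [ 0.14 -0.05  0.09] shift in goal axes cm [ 0.15 -0.05  0.09]
F [-0.3  0.2 -0.1] open 41.9 q [-0.39  0.35  1.63  0.    1.16  1.2 ]
t 13.20 pos [ 584.5 -182.5  194.7] y-axis [-0.012 -1.     0.   ] z-axis [-1.     0.012 -0.002]
turn [ 0.002 -0.002 -0.   ] shift now cm [-0.03 -0.07  0.1 ] shift in goal axes cm [-0.03 -0.07  0.1 ]
F [-0.6  0.8  0.7] open 42.2 q [-0.39  0.35  1.63  0.    1.16  1.2 ]
```

```bash
python3 -m creep '[[0,0,0,0.2,0,0.05,0.4]]'>/dev/null; python3 go.py 583.5 -181.8 195 -0.8;python3 -m creep '[[0,0,0,0.15,0,0,0.4]]'>/dev/null; python3 go.py 583.5 -181.8 195 -0.8
```

```text
t 13.30 pos [ 584.4 -182.6  194.3] y-axis [-0.013 -1.     0.   ] z-axis [-1.     0.013 -0.003]
turn [ 0.001 -0.003 -0.   ] shift now cm [-0.07 -0.08  0.09] shift in goal axes cm [-0.07 -0.08  0.1 ]
F [-9.2  5.7 21.9] open 42.2 q [-0.39  0.35  1.63  0.    1.15  1.2 ]
t 13.40 pos [ 584.5 -182.6  194.4] y-axis [-0.013 -1.     0.   ] z-axis [-1.     0.013 -0.003]
turn [ 0.001 -0.003 -0.   ] shift now cm [-0.06 -0.08  0.1 ] shift in goal axes cm [-0.06 -0.08  0.11]
F [-10.6   3.8  13.7] open 42.0 q [-0.39  0.35  1.63  0.    1.15  1.2 ]
```

Contact at the expected height. Release, rise, check.

```bash
python3 -m creep '[[0,0,0,0,0,0,-0.2],[0,0,0,0,0,0,-0.3]]' >/dev/null; python3 -m creep '[[0,0,0,-2,0,0,-0.3],[0,0,0,-5,0,0,-0.3],[0,0,0,-5,0,0,-0.3],[0,0,0,-3,0,0,-0.5],[0,0,0,0,0,0,-0.5]]'>/dev/null; python3 w.py bk3; python3 -c "
from fit import *
s=fit('bk3','collar',583,-182,29.5,36,40);fit('bk3','skirt',583,-182,21.5,36,60); fit('bk3','rim',583,-182,14,20,45)
s=fit('bk3','skirttop',583,-182,22,26,50)
A=np.c_[s[:,:2]-s[:,:2].mean(0),np.ones(len(s))]; print('tilt',np.linalg.lstsq(A,s[:,2],rcond=None)[0])"
python3 go.py 564.6 160.8 300 -10
```

```text
bk3 collar 400 c 584.6 -182.2 size 44.8 41.9 ang -0.8 z 31.4
bk3 skirt 2234 c 584.1 -182.2 size 63.6 46.0 ang -0.8 z 25.2
bk3 rim 536 c 582.7 -181.5 size 83.5 66.2 ang -0.6 z 17.2
bk3 skirttop 1408 c 584.1 -182.2 size 63.6 46.0 ang -0.8 z 24.6
tilt [ 9.77303059e-04 -3.54243736e-03  2.45632131e+01]
t 14.15 pos [ 583.1 -182.5  346. ] y-axis [-0.013 -1.    -0.002] z-axis [-1.     0.013  0.002]
turn [0.161 0.002 0.001] shift now cm [  4.66 -34.29   2.29] shift in goal axes cm [  4.6  -33.49   7.78]
F [ 0.2 -0.5  0. ] open 63.9 q [-0.39  0.19  1.53  0.    1.42  1.2 ]
```

View pics/bk3.png

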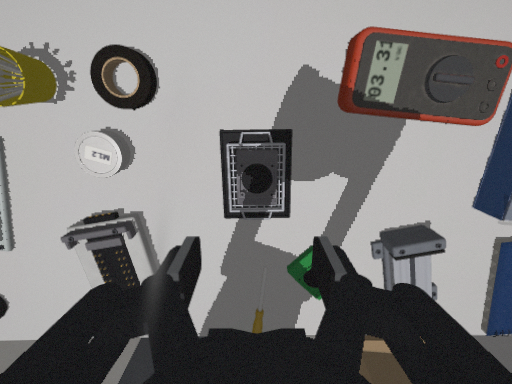

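Duct sits flat at (256,178), 1.4 mm off centre. Back to the stack for the heat sink.

```bash
python3 -m creep '[[0.08,0,0,0.2,-4.9,0.4,-0.5],[0.08,0,0,0.2,-4.9,0.8,-0.5],[0,0,0,0.2,-4.8,1.1,-0.5],[0,0,0,0.2,-4.8,1.1,-0.5],[0,0,0,0.5,-4.8,1.1,-0.5],[0,0,0,0.5,-4.8,1.1,-0.5],[0,0,0,0.5,-4.4,1.1,-0.5],[0,0,0,0,0,0,-0.5]]'>/dev/null; python3 w.py sk; python3 -c "
from fit import *
fit('sk','sink',564,160,54,68,60)
fit('sk','board',564,160,14,48,100)"; python3 go.py 564.6 160.8 207.5 -10
```

```text
sk sink 2310 c 564.3 160.8 size 80.8 50.1 ang -9.8 z 61.5
sk board 5588 c 571.9 194.4 size 143.4 129.4 ang -11.2 z 39.7
t 15.00 pos [560.4 162.4 308.2] y-axis [-0.186 -0.983  0.004] z-axis [-0.982  0.186  0.017]
turn [-0.013  0.017 -0.004] shift now cm [10.07  0.04 -0.61] shift in goal axes cm [10.07  0.09 -0.44]
F [-0.5  0.5 -0.1] open 64.1 q [0.19 0.16 1.64 0.   1.36 1.95]
```

```bash
python3 -m creep '[[-0.013,0.017,-0.004,4,0,-0.6,-0.5],[0,0,0,3.5,0,0,-0.5],[0,0,0,1.8,0,0,-0.5],[0,0,0,0.5,0,0,-0.5]]'>/dev/null; python3 go.py 564.3 160.8 207.5 -10
```

```text
t 15.40 pos [565.4 158.3 204.4] y-axis [-0.173 -0.985  0.002] z-axis [-0.985  0.173  0.   ]
turn [ 0.001  0.    -0.002] shift now cm [-0.31 -0.23  0.16] shift in goal axes cm [-0.31 -0.23  0.16]
F [-0.9 -0.1  0.4] open 64.4 q [ 0.19  0.28  1.7  -0.    1.16  1.93]
```

```bash
python3 -m creep '[[0,0,0,-0.3,-0.23,0.16,-0.5],[0,0,0,0,0,0,-0.5]]'>/dev/null; python3 go.py 564.3 160.8 207.5 -10;python3 -m creep '[[0,0,0,0.05,0,0,0.0],[0,0,0,0.05,0,0,0.2],[0,0,0,0,0,0,0.2]]' 50;python3 go.py 564.3 160.8 207.5 -10
```

```text
t 15.60 pos [563.7 159.  206.1] y-axis [-0.175 -0.985  0.004] z-axis [-0.985  0.175  0.003]
turn [-0.001  0.003 -0.004] shift now cm [-0.14 -0.18 -0.03] shift in goal axes cm [-0.14 -0.18 -0.03]
F [-0.9  0.1  0.2] open 63.6 q [ 0.19  0.28  1.7  -0.    1.17  1.94]
clock: 15.9
tool_pos: [0.5654, 0.1588, 0.2087]
tool_rot: [-2.132, 0.19, 2.128]
wrist_force: [-0.0, -0.9, -2.3]
opening: 0.0489
t 15.90 pos [565.4 158.8 208.7] y-axis [-0.175 -0.984  0.002] z-axis [-0.984  0.175 -0.002]
turn [-0.002 -0.002 -0.002] shift now cm [ 0.12 -0.18  0.14] shift in goal axes cm [ 0.12 -0.18  0.14]
F [-0.  -0.9 -2.3] open 48.9 q [ 0.19  0.27  1.7  -0.    1.17  1.94]
```

```bash
python3 -m creep '[[0,0,0,-0.5,0,0,0.2],[0,0,0,-1.5,0,0,0.2],[0,0,0,-3,0,0,0.2],[0,0,0,-4,0,0,0.2],[0,0,0,-2,0,0,0.2]]' 60;python3 tip.py 49 held_sink;python3 -c "
from fit import *
fit('held_sink','sinktop',564,159,150,200,70)
fit('held_sink','board',564,159,14,48,80)"; python3 go.py 447 -379 330 11
```

```text
clock: 16.4
tool_pos: [0.5636, 0.1589, 0.3224]
tool_rot: [-2.127, 0.192, 2.135]
wrist_force: [1.1, 0.9, -1.6]
opening: 0.0491
right 927 tip x [160.5 164.3 166.6]
left 1013 tip x [160.3 164.2 166.2]
held: hist [(144, 2956), (146, 945), (148, 324), (150, 335), (152, 301), (154, 302), (156, 254), (158, 285), (160, 266), (162, 274), (164, 1145), (166, 3080), (168, 87), (170, 58)]
held_sink sinktop 17631 c 564.7 157.9 size 90.7 90.4 ang -56.3 z 173.3
held_sink board 3682 c 602.5 151.9 size 67.3 58.1 ang -10.6 z 29.8
t 16.45 pos [564.4 159.1 325.6] y-axis [-0.175 -0.985  0.003] z-axis [-0.985  0.175 -0.   ]
turn [-0.368  0.    -0.003] shift now cm [-0.31 55.04  2.15] shift in goal axes cm [-0.44 50.58 21.8 ]
F [1.3 0.9 0.8] open 49.1 q [ 0.19  0.14  1.62 -0.    1.38  1.94]
```

View pics/held_sink.png

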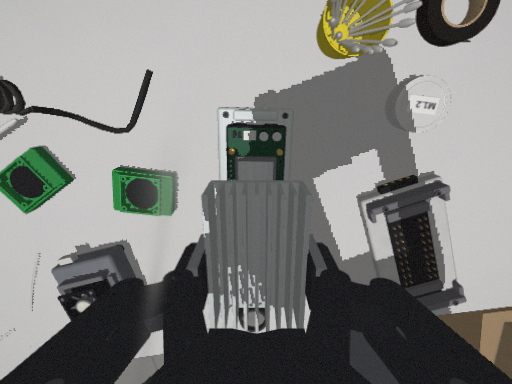

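```bash
python3 -c "
from h import *
z=np.load('held_sink.npz'); t=cloud(z['d'],np.array(imaging.camera_model('wrist')['mount']),z['K'],z['D'])*1000
q=t[(t[...,0]>142)&(t[...,0]<148)&(abs(t[...,1])<30)&(abs(t[...,2])<60)]
print(cv2.minAreaRect(np.float32(q[:,[2,1]])))"
python3 -m creep '[[-0.092,0,0,0,4.9,0.2,0.2],[-0.092,0,0,0,4.85,0.7,0.2],[-0.092,0,0,0,4.75,1.1,0.2],[-0.092,0,0,0,4.7,1.5,0.2],[0,0,0,0,4.55,1.96,0.2],[0,0,0,0,4.55,1.96,0.2],[0,0,0,0,4.55,1.96,0.2],[0,0,0,0,4.55,1.96,0.2],[0,0,0,0,4.55,1.96,0.2]]'>/dev/null;python3 go.py 447 -379 330 11
```

```text
((-1.2284431457519531, -0.0107879638671875), (78.49407958984375, 59.949134826660156), 0.007214200682938099)
t 17.35 pos [ 474.1 -277.1  336.5] y-axis [ 0.218 -0.976  0.007] z-axis [-0.976 -0.218 -0.015]
turn [ 0.028 -0.015 -0.006] shift now cm [0.63 9.35 4.88] shift in goal axes cm [0.65 9.49 4.6 ]
F [ 1.7 -0.6 -1.1] open 48.9 q [-0.62  0.03  1.72  0.01  1.38  0.72]
```

```bash
python3 -m creep '[[0.028,-0.015,-0.006,0,4.5,2,0.2],[0,0,0,0,4.5,2.2,0.2],[0,0,0,0,0.5,0.4,0.2],[0,0,0,0,0,0,0.2]]'>/dev/null; python3 w.py v2; python3 -c "
from fit import *
fit('v2','jaws',448,-379,37,48,90)"; python3 go.py 447 -379 195 11
```

```text
v2 jaws 1134 c 501.4 -368.2 size 59.5 17.1 ang -79.5 z 41.6
t 17.80 pos [ 445.  -385.4  339.3] y-axis [ 0.184 -0.983  0.005] z-axis [-0.983 -0.184 -0.001]
turn [-0.007 -0.001 -0.005] shift now cm [14.42 -0.66 -0.3 ] shift in goal axes cm [14.43 -0.59 -0.32]
F [-0.8 -1.4 -1.5] open 49.1 q [-0.8   0.14  1.6  -0.    1.4   0.59]
```

View pics/v2.png

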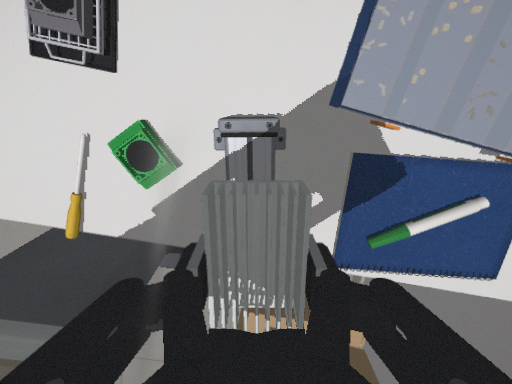

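```bash
python3 -m creep '[[-0.007,-0.001,-0.005,4,-0.6,-0.3,0.2],[0,0,0,4,0,0,0.2],[0,0,0,2.5,0,0,0.2],[0,0,0,0.5,0,0,0.2]]'>/dev/null; python3 go.py 447.6 -378.7 195 10.9
```

```text
t 18.20 pos [ 450.5 -374.9  230.6] y-axis [ 0.196 -0.981  0.004] z-axis [-0.981 -0.196 -0.005]
turn [ 0.007 -0.005 -0.004] shift now cm [3.56 0.3  0.37] shift in goal axes cm [3.56 0.32 0.35]
F [-0.8  1.1 -0.9] open 48.7 q [-0.78  0.24  1.7   0.    1.2   0.59]
```

```bash
python3 -m creep '[[0.007,-0.005,-0.004,0.5,0.3,0.35,0.2],[0,0,0,0.2,0,0,0.2]]'>/dev/null; python3 go.py 447.6 -378.7 195 10.9
```

```text
t 18.40 pos [ 448.6 -376.8  224.2] y-axis [ 0.191 -0.982 -0.   ] z-axis [-0.982 -0.191  0.   ]
turn [0.002 0.    0.   ] shift now cm [2.92 0.17 0.14] shift in goal axes cm [2.92 0.16 0.14]
F [ 0.1 -0.2 -0.6] open 48.8 q [-0.79  0.25  1.7  -0.    1.2   0.59]
```

```bash
python3 -m creep '[[0.002,0,0,1,0.17,0.14,0.2],[0,0,0,0.7,0,0,0.2],[0,0,0,0.4,0,0,0.2]]'>/dev/null; python3 go.py 447.6 -378.7 195 10.9
```

```text
t 18.70 pos [ 449.2 -380.   206. ] y-axis [ 0.19  -0.982  0.005] z-axis [-0.982 -0.19  -0.004]
turn [ 0.001 -0.004 -0.005] shift now cm [ 1.09 -0.16  0.13] shift in goal axes cm [ 1.1  -0.16  0.13]
F [-0.3  0.2 -2.1] open 49.2 q [-0.79  0.28  1.7  -0.    1.16  0.59]
```

```bash
python3 -m creep '[[0,-0.004,-0.005,0.4,-0.16,0.13,0.2],[0,0,0,0.3,0,0,0.2]]'>/dev/null; python3 go.py 447.6 -378.7 195 10.9; python3 -m creep '[[0,0,0,0.3,0,0,0.2]]'>/dev/null; python3 go.py 447.6 -378.7 195 10.9
```

```text
t 18.90 pos [ 447.5 -378.9  198.7] y-axis [ 0.189 -0.982  0.   ] z-axis [-0.982 -0.189  0.   ]
turn [ 0.  0. -0.] shift now cm [ 0.37 -0.02 -0.01] shift in goal axes cm [ 0.37 -0.02 -0.01]
F [-0.8  0.2 -1.7] open 49.0 q [-0.79  0.29  1.71 -0.    1.15  0.59]
t 19.00 pos [ 447.6 -379.1  195.7] y-axis [ 0.189 -0.982  0.001] z-axis [-0.982 -0.189  0.   ]
turn [ 0.     0.    -0.001] shift now cm [ 0.07 -0.03 -0.01] shift in goal axes cm [ 0.07 -0.03 -0.01]
F [-0.3  0.6 -0.5] open 49.1 q [-0.79  0.29  1.71 -0.    1.14  0.59]
```

```bash
python3 -m creep '[[0,0,0,0.15,0,0,0.2]]'>/dev/null; python3 go.py 447.6 -378.7 195 10.9; python3 -m creep '[[0,0,0,0.15,0,0,0.2]]'>/dev/null; python3 go.py 447.6 -378.7 195 10.9
```

```text
t 19.10 pos [ 447.7 -379.1  195.2] y-axis [ 0.189 -0.982  0.001] z-axis [-0.982 -0.189  0.   ]
turn [ 0.     0.    -0.001] shift now cm [ 0.02 -0.05  0.  ] shift in goal axes cm [ 0.02 -0.05  0.  ]
F [-8.5  8.8 22.7] open 49.0 q [-0.79  0.29  1.71 -0.    1.14  0.59]
t 19.20 pos [ 447.8 -379.2  195.2] y-axis [ 0.189 -0.982  0.   ] z-axis [-0.982 -0.189  0.001]
turn [ 0.     0.001 -0.   ] shift now cm [ 0.02 -0.05  0.01] shift in goal axes cm [ 0.02 -0.05  0.01]
F [-8.1  7.7 18.2] open 48.9 q [-0.79  0.29  1.71 -0.    1.14  0.59]
```

Contact at the expected height. Release, rise, check.

```bash
python3 -m creep '[[0,0,0,0,0,0,-0.4],[0,0,0,0,0,0,-0.4]]' >/dev/null; python3 -m creep '[[0,0,0,-2,0,0,-0.5],[0,0,0,-5,0,0,-0.6],[0,0,0,-5,0,0,-0.7],[0,0,0,-3,0,0,-0.7],[0,0,0,0,0,0,-0.7]]'>/dev/null; python3 w.py v3; python3 -c "
from fit import *
s=fit('v3','sink',448,-379,46,55,60); fit('v3','jaws',448,-379,37,44.5,80)
A=np.c_[s[:,:2]-s[:,:2].mean(0),np.ones(len(s))]; print('tilt',np.linalg.lstsq(A,s[:,2],rcond=None)[0])"
python3 go.py 565 159 300 -11.2
```

```text
v3 sink 1401 c 448.0 -378.6 size 80.2 50.1 ang 10.9 z 49.7
v3 jaws 1820 c 447.3 -379.0 size 126.8 60.0 ang 10.9 z 41.6
tilt [ 9.01982357e-04 -1.81914776e-03  4.95628806e+01]
t 19.95 pos [ 447.2 -378.6  346.9] y-axis [ 0.189 -0.982 -0.004] z-axis [-0.982 -0.189  0.003]
turn [0.386 0.004 0.003] shift now cm [  4.81 -50.55 -21.75] shift in goal axes cm [  4.69 -55.03  -1.12]
F [ 0.3 -0.6 -0.7] open 73.0 q [-0.79  0.13  1.6  -0.    1.42  0.59]
```

View pics/v3.png

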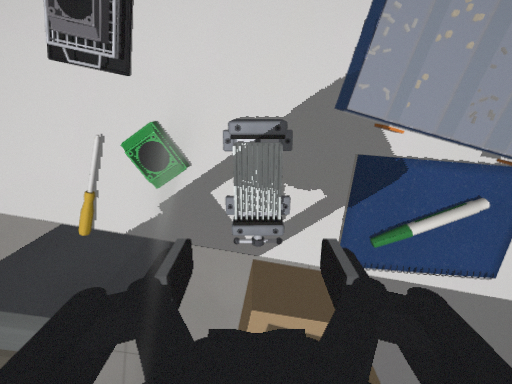

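Heat sink centred between the jaws at (258,178), flat. Now the board.

```bash
python3 -m creep '[[0.096,0,0,0,-4.6,-1.9,-0.7],[0.096,0,0,0,-4.75,-1.5,-0.7],[0.096,0,0,0,-4.85,-1,-0.7],[0.096,0,0,0,-4.9,-0.6,-0.7],[0,0,0,0,-4.95,-0.1,-0.7],[0,0,0,0,-4.95,-0.1,-0.7],[0,0,0,0,-4.95,-0.1,-0.7],[0,0,0,0,-4.95,-0.1,-0.7],[0,0,0,0,-4.95,-0.1,-0.7]]'>/dev/null;python3 go.py 565 159 300 -11.2
```

```text
t 20.85 pos [542.4  59.1 331.7] y-axis [-0.22  -0.976 -0.002] z-axis [-0.975  0.22   0.022]
turn [-0.026  0.022  0.002] shift now cm [  3.19 -10.24  -0.08] shift in goal axes cm [  3.17 -10.24  -0.28]
F [ 0.2 -0.1 -0.1] open 72.5 q [0.01 0.04 1.72 0.01 1.4  1.8 ]
```

```bash
python3 -m creep '[[-0.026,0.022,0.002,0.8,-4.6,-0.3,-0.7],[0,0,0,0.8,-4.3,0,-0.7],[0,0,0,0.8,-0.9,0,-0.7],[0,0,0,0,0,0,-0.7]]'>/dev/null;python3 w.py bd;python3 -c "
from fit import *
fit('bd','board',565,159,26,48,78); fit('bd','board',565,159,20,34,80); fit('bd','36',565,159,32,40,70); fit('bd','low',565,159,5,48,85)
z=np.load('bd.npz'); save(z['im'],'bd2.png',1.5)"; python3 go.py 565 159 300 -11.2
```

```text
bd board 7527 c 564.4 159.5 size 116.9 57.8 ang -11.2 z 34.5
bd board 3780 c 564.5 159.4 size 117.3 58.1 ang -11.1 z 29.3
bd 36 3618 c 563.6 159.5 size 111.3 51.1 ang -10.9 z 36.0
bd low 10956 c 565.6 160.1 size 147.0 77.8 ang -11.1 z 29.4
t 21.30 pos [563.5 163.4 299.3] y-axis [-0.187 -0.982  0.002] z-axis [-0.982  0.187  0.007]
turn [ 0.007  0.007 -0.002] shift now cm [-0.07  0.4  -0.23] shift in goal axes cm [-0.07  0.4  -0.23]
F [-1.3 -0.2 -0.4] open 72.7 q [0.19 0.17 1.64 0.   1.34 1.95]
```

View pics/bd2.png

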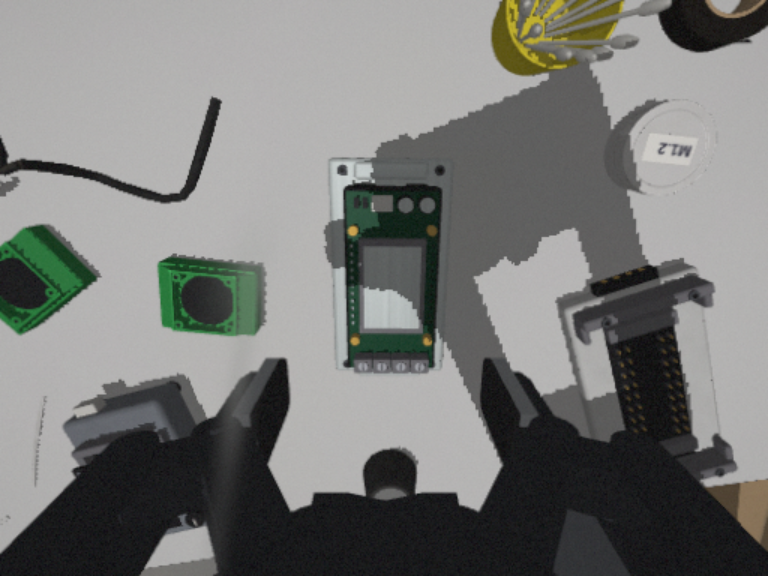

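Board clear of everything: centre (564.4,159.5), −11.2°, size 117×58. Descend.

```bash
python3 -m creep '[[0.007,0.007,-0.002,4,0.3,-0.2,-0.7],[0,0,0,4,0,0,-0.7],[0,0,0,2.2,0,0,-0.7],[0,0,0,0.8,0,0,-0.7]]'>/dev/null; python3 go.py 564.4 159.5 180 -11.2
```

```text
t 21.70 pos [565.9 153.7 188.4] y-axis [-0.2  -0.98 -0.  ] z-axis [-0.98   0.2   -0.004]
turn [-0.005 -0.004  0.   ] shift now cm [ 0.84 -0.53  0.27] shift in goal axes cm [ 0.84 -0.53  0.26]
F [-0.7  0.  -0.4] open 73.0 q [ 0.18  0.3   1.71 -0.    1.13  1.95]
```

```bash
python3 -m creep '[[-0.005,-0.004,0,0.4,-0.53,0.27,-0.7],[0,0,0,0.3,0,0,-0.7]]'>/dev/null; python3 go.py 564.4 159.5 180 -11.2
```

```text
t 21.90 pos [564.2 157.3 181. ] y-axis [-0.197 -0.98   0.001] z-axis [-0.98   0.197  0.001]
turn [-0.003  0.001 -0.001] shift now cm [ 0.1  -0.22  0.02] shift in goal axes cm [ 0.1  -0.22  0.02]
F [0.7 0.6 0.3] open 72.4 q [ 0.18  0.31  1.71 -0.    1.12  1.95]
```

```bash
python3 -m creep '[[-0.003,0,0,0.1,-0.22,0.02,-0.7]]'>/dev/null; python3 go.py 564.4 159.5 180 -11.2;python3 -m creep '[[0,0,0,0,0,0,-0.2],[0,0,0,0,0,0,0],[0,0,0,0,0,0,0]]' 45;python3 go.py 564.4 159.5 180 -11.2
```

```text
t 22.00 pos [564.9 159.1 180.9] y-axis [-0.195 -0.981  0.001] z-axis [-0.981  0.195  0.   ]
turn [-0.001  0.    -0.001] shift now cm [ 0.09 -0.03  0.05] shift in goal axes cm [ 0.09 -0.03  0.05]
F [ 0.7  0.  -0.2] open 72.9 q [ 0.19  0.31  1.71 -0.    1.12  1.95]
clock: 22.3
tool_pos: [0.5666, 0.1598, 0.1844]
tool_rot: [-2.124, 0.207, 2.113]
wrist_force: [0.4, -0.2, -1.2]
opening: 0.0571
t 22.30 pos [566.6 159.8 184.4] y-axis [-0.194 -0.981 -0.002] z-axis [-0.981  0.194 -0.005]
turn [-0.    -0.005  0.002] shift now cm [0.44 0.07 0.21] shift in goal axes cm [0.44 0.07 0.21]
F [ 0.4 -0.2 -1.2] open 57.1 q [ 0.19  0.31  1.71 -0.    1.12  1.95]
```

```bash
python3 -m creep '[[0,0,0,-0.3,0,0,0],[0,0,0,-1,0,0,0],[0,0,0,-2.5,0,0,0],[0,0,0,-4,0,0,0],[0,0,0,-4,0,0,0],[0,0,0,-2,0,0,0]]' 60;python3 tip.py 57 held_board; python3 -c "
from h import *
z=np.load('held_board.npz'); t=cloud(z['d'],np.array(imaging.camera_model('wrist')['mount']),z['K'],z['D'])*1000
for lo,hi in((146,152),(152,156),(156,160),(160,166)):
  q=t[(t[...,0]>lo)&(t[...,0]<hi)&(abs(t[...,1])<27)&(abs(t[...,2])<75)]
  if len(q)>10: print(lo,len(q),np.median(q[:,0]),cv2.minAreaRect(np.float32(q[:,[2,1]])))"
python3 go.py 453.2 -3.8 320 9.1
```

```text
clock: 22.9
tool_pos: [0.5638, 0.1596, 0.3257]
tool_rot: [-2.117, 0.208, 2.122]
wrist_force: [0.2, 0.7, -0.5]
opening: 0.0565
right 864 tip x [160.2 163.7 165.5]
left 976 tip x [159.9 163.7 165.6]
held: hist [(144, 558), (146, 7826), (148, 349), (150, 264), (152, 4297), (154, 607)]
146 9364 146.9726049578412 ((-5.738567352294922, -0.0718841552734375), (99.45024108886719, 52.3712043762207), 0.06108715012669563)
152 7674 153.37275334539865 ((-5.7179107666015625, 0.0004634857177734375), (103.91741180419922, 53.99843215942383), 1.463778880861355e-05)
156 280 156.8166235804531 ((-56.33439636230469, -0.136260986328125), (2.4458751678466797, 53.57810974121094), 0.006988691631704569)
160 196 162.8245720352091 ((-57.36541748046875, 0.11750984191894531), (53.71334457397461, 0.5302421450614929), 89.98235321044922)
t 22.95 pos [564.7 159.8 329. ] y-axis [-0.194 -0.981 -0.   ] z-axis [-0.981  0.194 -0.002]
turn [-0.354 -0.002 -0.   ] shift now cm [ 0.88 18.21  7.77] shift in goal axes cm [ 0.9  14.39 13.6 ]
F [3.2 0.5 2.4] open 56.3 q [ 0.19  0.14  1.62 -0.    1.38  1.95]
```

```bash
python3 -m creep '[[-0.09,0,0,0,4.4,1.9,0],[-0.09,0,0,0,4.2,2.3,0],[-0.09,0,0,0,4,2.6,0],[-0.084,0,0,0,3.6,2.9,0],[0,0,0,0,0,1.2,0],[0,0,0,0,0,0,0]]'>/dev/null;python3 w.py fx2; python3 -c "
from fit import *
fit('fx2','all',453,-4,12,50,120);fit('fx2','wall',453,-4,32,40,100)"; python3 go.py 455 -3.5 230 9.2
```

```text
fx2 all 4599 c 509.0 5.4 size 86.1 57.9 ang -79.9 z 19.6
fx2 wall 744 c 521.9 7.6 size 77.0 13.5 ang -75.8 z 35.7
t 23.60 pos [443.1  -3.1 330.4] y-axis [ 0.176 -0.984  0.002] z-axis [-0.984 -0.176 -0.006]
turn [ 0.016 -0.006 -0.002] shift now cm [10.05  0.23 -1.1 ] shift in goal axes cm [10.04  0.23 -1.17]
F [-0.1 -0.1 -1.2] open 56.6 q [-0.12 -0.26  2.   -0.    1.4   1.27]
```

```bash
python3 -m creep '[[0.016,-0.006,-0.002,3,0.2,-1.1,0],[0,0,0,4,0,0,0],[0,0,0,2.4,0,0,0],[0,0,0,0.4,0,0,0]]'>/dev/null; python3 go.py 455 -3.5 198 9.2
```

```text
t 24.00 pos [459.2  -1.2 233.2] y-axis [ 0.161 -0.987  0.002] z-axis [-0.987 -0.161 -0.01 ]
turn [ 0.001 -0.01  -0.002] shift now cm [3.51 0.15 0.48] shift in goal axes cm [3.52 0.16 0.45]
F [ 0.2 -0.7 -1.4] open 56.4 q [-0.11 -0.1   2.05  0.    1.18  1.29]
```

```bash
python3 -m creep '[[0,-0.01,-0.002,0.7,0.15,0.48,0],[0,0,0,0.5,0,0,0],[0,0,0,0.1,0,0,0]]'>/dev/null; python3 go.py 455 -3.5 198 9.2
```

```text
t 24.30 pos [455.9  -2.5 220.8] y-axis [ 0.162 -0.987 -0.   ] z-axis [-0.987 -0.162  0.   ]
turn [0.003 0.    0.   ] shift now cm [2.28 0.08 0.1 ] shift in goal axes cm [2.28 0.08 0.1 ]
F [-0.8 -0.3 -0.9] open 56.2 q [-0.12 -0.09  2.06  0.    1.17  1.29]
```

```bash
python3 -m creep '[[0.003,0,0,0.8,0.1,0.1,0],[0,0,0,0.5,0,0,0],[0,0,0,0.2,0,0,0]]'>/dev/null; python3 go.py 455 -3.5 198 9.2
```

```text
t 24.60 pos [456.5  -3.9 207.2] y-axis [ 0.159 -0.987  0.001] z-axis [-0.987 -0.159 -0.004]
turn [-0.001 -0.004 -0.001] shift now cm [ 0.92 -0.06  0.14] shift in goal axes cm [ 0.92 -0.06  0.14]
F [ 1.   0.  -1.3] open 56.5 q [-0.12 -0.06  2.07  0.    1.13  1.29]
```

```bash
python3 -m creep '[[0,-0.004,-0.001,0.4,-0.06,0.14,0],[0,0,0,0.3,0,0,0]]'>/dev/null; python3 go.py 455 -3.5 198 9.2; python3 -m creep '[[0,0,0,0.2,0,0,0]]'>/dev/null; python3 go.py 455 -3.5 198 9.2
```

```text
t 24.80 pos [455.2  -3.6 200.1] y-axis [ 0.159 -0.987  0.   ] z-axis [-0.987 -0.159 -0.001]
turn [-0.001 -0.001 -0.   ] shift now cm [ 0.21 -0.01  0.01] shift in goal axes cm [ 0.21 -0.01  0.01]
F [-0.4 -0.2 -2. ] open 56.4 q [-0.12 -0.05  2.07 -0.    1.12  1.29]
t 24.90 pos [455.1  -3.6 197.8] y-axis [ 0.159 -0.987  0.   ] z-axis [-0.987 -0.159 -0.001]
turn [-0.001 -0.001 -0.   ] shift now cm [-0.02 -0.01  0.01] shift in goal axes cm [-0.02 -0.01  0.01]
F [ 0.9  0.4 -1.5] open 56.6 q [-0.12 -0.05  2.07 -0.    1.12  1.29]
```

```bash
python3 -m creep '[[0,0,0,0.15,0,0,0]]'>/dev/null; python3 go.py 455 -3.5 198 9.2; python3 -m creep '[[0,0,0,0.1,0,0,0]]'>/dev/null; python3 go.py 455 -3.5 198 9.2
```

```text
t 25.00 pos [455.1  -3.6 196.6] y-axis [ 0.159 -0.987  0.   ] z-axis [-0.987 -0.159 -0.   ]
turn [-0.001 -0.    -0.   ] shift now cm [-0.14 -0.01  0.01] shift in goal axes cm [-0.14 -0.01  0.01]
F [-12.3   0.9  25.8] open 56.6 q [-0.12 -0.05  2.07 -0.    1.11  1.29]
t 25.10 pos [455.2  -3.6 196.6] y-axis [ 0.159 -0.987  0.   ] z-axis [-0.987 -0.159  0.   ]
turn [-0.001  0.    -0.   ] shift now cm [-0.14 -0.01  0.02] shift in goal axes cm [-0.14 -0.01  0.02]
F [-11.5   1.3  22. ] open 56.1 q [-0.12 -0.05  2.07 -0.    1.12  1.29]
```

```bash
python3 -m creep '[[0,0,0,0,0,0,-0.6],[0,0,0,0,0,0,-0.7]]' >/dev/null; python3 -m creep '[[0,0,0,-2,0,0,-0.7],[0,0,0,-5,0,0,-0.7],[0,0,0,-5,0,0,-0.7],[0,0,0,-3,0,0,-0.7],[0,0,0,0,0,0,-0.7]]'>/dev/null; python3 w.py fx3; python3 -c "
from fit import *
s=fit('fx3','padlevel',453,-4,47.5,52,70);fit('fx3','board',453,-4,39.5,60,80); fit('fx3','walls',453,-4,33,38.5,85)
A=np.c_[s[:,:2]-s[:,:2].mean(0),np.ones(len(s))]; print('tilt',np.linalg.lstsq(A,s[:,2],rcond=None)[0])
fit('fx3','tin',612,-10,15,40,40)
im,d,P,K,D=grab('top'); np.savez('top1.npz',im=im,d=d,P=P,K=K,D=D)
fit('top1','loupe',402,188,10,50,40); fit('top0','loupe',402,188,10,50,40); fit('top1','tin',612,-10,10,50,40); fit('top0','tin',612,-10,10,50,40)
fit('top1','fan',466,362,48,60,40); fit('top1','stand',464,362,36.2,47,50);fit('top1','duct',583,-182,21,40,50);fit('top1','sink',447,-379,46,60,50)"
python3 go.py 469.6 362.6 340 5.2
```

```text
fx3 padlevel 2300 c 453.8 -4.6 size 109.5 46.2 ang 7.6 z 49.9
fx3 board 5730 c 453.9 -3.3 size 117.4 57.9 ang 9.2 z 47.8
fx3 walls 1015 c 453.6 -3.9 size 146.8 77.9 ang 9.5 z 35.6
tilt [-1.14764377e-03 -1.22149595e-03  4.98607334e+01]
fx3 tin 2296 c 607.8 -9.7 size 49.8 41.1 ang -81.1 z 23.9
top1 loupe 162 c 401.7 184.9 size 41.0 35.7 ang -1.7 z 28.9
top0 loupe 160 c 401.7 184.4 size 41.2 35.7 ang -0.0 z 29.3
top1 tin 163 c 622.2 -12.8 size 47.7 34.2 ang 86.8 z 24.8
top0 tin 236 c 613.9 -12.4 size 50.4 47.4 ang -1.7 z 24.0
top1 fan 132 c 471.0 361.4 size 40.3 39.3 ang -86.4 z 53.3
top1 stand 185 c 466.0 360.1 size 67.1 64.1 ang 6.5 z 41.4
top1 duct 323 c 584.8 -185.2 size 62.4 44.8 ang 1.2 z 26.9
top1 sink 307 c 449.5 -381.0 size 79.5 52.5 ang 10.6 z 50.0
t 25.90 pos [453.5  -3.4 346.7] y-axis [ 0.159 -0.987 -0.002] z-axis [-0.987 -0.159  0.008]
turn [0.069 0.008 0.002] shift now cm [  0.69 -35.88  -7.41] shift in goal axes cm [  0.67 -36.3   -4.92]
F [-0.6  0.8 -0.6] open 73.0 q [-0.12 -0.24  1.95 -0.    1.44  1.29]
```

Everything is flat and square in its place, the gripper is open and clear, and 26 s of the 102 s are used. Handing in.

```bash
python3 -c "
from workcell import order,env
s=env.observe(); print(s['dq'].round(3)); print(order.sign_off())"
```

```text
[-0.     0.031  0.048 -0.001 -0.01  -0.001]
the job is handed in; nothing more can be done
None
```

All four parts are unstacked in the order asked, each on its own place, and the job is handed in. The robot clock was at about 26 s of the 102 s allowed.

Last depth checks, each part against its place:

| Part | Off centre | Out of square | Top height | Flat |
|---|---|---|---|---|
| Fan | about 5 mm along x | about 0.5° | 53.3 mm | yes |
| Duct | about 1.5 mm | under 0.5° | skirt 24.6 mm | yes |
| Heat sink | under 1 mm | under 0.5° | 49.7 mm | yes |
| Board | under 1 mm | about 0.3° | 49.9 mm | yes |

- **Fan off centre:** it sits inside the pocket, but the pocket allows only 6 mm, so it is about 1 mm from one wall. My first grip was too high and had to be redone, which may have shifted it; the fan was seated, so I left it.
- **Contact forces:** each part was set down with at most about 26 N at the wrist.
- **Loupe and tin:** the loupe did not move (within 0.5 mm). In the last pictures the tin was partly hidden or cut off, so its measured centre was up to 8 mm off. Its visible part was in place and the arm never came near it.
- **Last check by numbers only:** the 16 pictures ran out before the board was set down, so its lift and placing were checked from depth data, not by eye.

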